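Load the balance beam with setter discs

TASK

The balance beam carries one small disc on its left end and dips to that side. Load it so that it never tips far: first hang the double-disc hanger on the right arm, then the single-disc hanger on the left arm, each with its hook lowered gently into the groove in front of that arm's end stop - slide it lightly outward along the arm until you feel the stop, never shoving hard. Finish with both hanging free in their grooves and the beam about level and at rest, the other things on the bench left where they are.

Things in the scene. Friction and masses are not known exactly. Their poses are not given: they have to be found in the camera images.
- stand: Dark steel beam stand, fixed to the bench: base plate 150 x 110 x 14 mm, a 24 mm square post, pivot 235 mm above the bench. Origin at the centre of the base's underside; x points away from the robot, y to the left along the beam, z up.
- beam_mid (a point): The pivot of the 440 mm steel beam, 235 mm above the bench; axes turn with the beam (y along it to the left, z up from it). Each arm carries an aluminium saddle, 14 mm wide in x, underside 14 mm below this point. A small disc (52 mm across, bottom 110 mm down) is fixed to the beam 205 mm left of the pivot. Nothing rises higher than the saddles' end stops.
- left_track (a point): Point on the beam's left arm, on top of the saddle's raised track, 72 mm from the pivot and 7 mm above it. Going outward a saddle has: a flat track 70 mm long; a groove 17 mm long, floor 7 mm below the track; an end stop 24 mm long, 24 mm wide, top 10 mm above the track.
- right_track (a point): The same on the right arm. Saddles are clamped by hand and NOT measured: on each arm separately the groove's centre is 97 to 133 mm from the pivot (stop's face 106 to 141 mm). A hook set down at this point always lands on the track. The saddles do not give way when pushed. The beam or stand is overloaded if a hanger bears on it with more than 20 N.
- beam (a joint): Beam tilt in rad, 0 level, positive with its left arm down. A soft damped spring in the pivot, 1.65 N m/rad, centres it: about +0.12 at the start, -0.12 with the double hanger on, within 0.08 of 0 with both. One newton pressed down 115 mm out tilts it 0.07. More than 0.2 either way is tipping too far.
- single_grip (a point): Gripping point, 26 mm below the top, of the square wooden grip (16 x 16 mm, 60 mm tall) on top of the single-disc hanger (one refractory disc 68 mm across, 22 mm thick; 0.18 kg). It stands on the bench, this point 138 mm up. z up, x towards the hook's open mouth (away from the robot within 0.4 rad). Pinch from above across either pair of faces; fingertips may reach 25 mm below this point.
- single_hook (a point): Middle of the single hanger's hook crown: a round bar 12 mm thick along x, 38 mm straight below the grip point, that rests on the saddle. A lip on the mouth side reaches 16 mm below this point; lip and shank inner faces are 14 mm either side of it. The mouth, on +x, is open from 16 to 61 mm below this point; the disc's top is 78 mm below.
- double_grip (a point): Same point on the grip of the double-disc hanger: same grip and hook as the single one, but two stacked discs (68 mm across, 44 mm thick together), 0.36 kg; this point starts 160 mm above the bench.
- double_hook (a point): Middle of the double hanger's hook crown, 38 mm below that grip point; same hook, mouth on +x, disc's top 78 mm below.
- bowl: Bystander: white ceramic bowl, 80 mm across, 40 mm tall, origin at its underside.
- disc_pile: Bystander: pile of refractory discs, 110 mm across, 70 mm tall, origin at its underside.
- jar: Bystander: white lidded jar, 70 mm across, 100 mm tall, origin at its underside.

How it is judged (in metres and radians):
On the way, in this order (a step that is already met when the one before it is completed fails the run):
1. the double hanger hangs in the right arm's groove, released, while the single one is not on the beam yet (y of double_hook in the frame of beam_mid between -0.142 and -0.09 m and z of double_hook in the frame of beam_mid between 0.004 and 0.0095 m and contact force between the fingers and double below 0.05 N and contact force between single and stand below 0.05 N), for 0.2 s.
2. the single hanger hangs in the left arm's groove, released (y of single_hook in the frame of beam_mid between 0.09 and 0.142 m and z of single_hook in the frame of beam_mid between 0.004 and 0.0095 m and contact force between the fingers and single below 0.05 N), for 0.2 s.
At the end, for the whole second after the job is handed in: Double hanger on the right arm, single on the left, both released and at rest (under 50 mm/s), hook crowns down in the grooves (axis 90 to 142 mm from the pivot along the beam, 4 to 9.5 mm above the pivot line); beam within 0.085 rad of level (all of step 2 and y of double_hook in the frame of beam_mid between -0.142 and -0.09 m and z of double_hook in the frame of beam_mid between 0.004 and 0.0095 m and contact force between the fingers and double below 0.05 N and value of joint beam between -0.085 and 0.085 rad and linear speed of each of single, double below 0.05 m/s); the robot touches nothing.
It fails at once if the beam tips more than 0.2 rad either way (value of joint beam above 0.2 rad or value of joint beam below -0.2 rad).
It fails at once if a hanger is shoved or dropped against the beam or its stand with more than 20 N (contact force between any of single, double and stand above 20 N).
It fails at once if a bystander is moved more than 20 mm (distance of any of bowl, disc_pile, jar from where it was at the start of the episode above 0.02 m).
It also fails if it takes over 67 s, if anything falls off the work surface, if the arm or the gripper's body presses on something with over 40 N, if the wrist force passes 120 N, or if a joint passes its speed limit or range.

ROBOT

A 6-joint arm with a two-finger parallel gripper is mounted at the origin on the work surface. World frame = base frame: x ahead of the robot, y to its left, z up, the work surface at z = 0. Lengths are in m, angles in degrees, forces in N, time in s.
With the tool pointing down it reaches from about 0.35 to 0.875 m from the base axis. Payload 4.2 kg.
Tool frame: the origin (TCP) lies midway between the tips of the shut fingers; the grasp point (between the pads) lies r.grasp_offset behind it (r.grasp_offset is the distance from the TCP to the grasp point, in m); z points along the fingers, y is the direction in which the jaws open and shut (so a half turn about z gives the same grasp; the last joint's range is limited). The gripper opens to 87 mm and grips with 3 to 60 N. Pads are 19 mm wide; open, the fingers measure 117 mm over their backs; the gripper's body (75 mm by 190 mm) begins 51 mm behind the grasp point.
Start: joints at [82.655, 22.042, 0.453, 0, -68.411, -14.817], TCP at [0.236, 0.579, 0.223] pointing down, gripper open.
Joint ranges: [-179.83, 179.83], [-69.29, 118.12], [-61.27, 80.66], [-181.25, 117.63], [-171.15, -9.14], [-177.46, 177.46]. Speed limits (degrees/s): [159.86, 159.86, 180, 180, 180, 180].

INTERFACE

Orientations are given as a 3x3 rotation matrix whose columns are the frame's x, y, z axes.
In Python, from station import sense, optics, r gives the robot as it stands. The module is installed in compiled form; this text tells all that it offers.
- The arm moves only by the tool servo_tool, never from a script. Its argument "deltas" is a list of rows, each an object with "slide": the shift along the tool's x, y, z in units of 25 mm (1.0 is 25 mm), a list of three; "spin": the turn about the tool's z in units of 8 degrees (1.0 is 8 degrees). A call has 1 to 10 rows; each row shifts and turns the pose as measured when the row begins, along the tool's axes as they then stand; what a row does not reach is not made up. A row lasts 1/10 s, in which the tool goes at most 50 mm and 8.59 degrees, less where a joint would pass 70% of its speed; a pose out of reach is approached as far as the arm can. A call is refused whole if a number of a shift passes 1 or a number of a turn 1, either way. A call with a gripper value outside its range is refused whole. "gripper" is the closure in counts, from 0 (fully open) to 255 (shut), set as the call begins (left out, the last holds). The fingers move at their own pace and stop on an object; the grip force is fixed at half the most. Time passes only in rows, so rows that do not move let the fingers close. It gives the time, the measured TCP pose, the force and the opening at its end, in the units of the state.
- sense(): the state, without advancing time (a new reading comes with each control period).
- optics.capture(name): name is "side" or "top"; returns a dict with "frame" (384x512x3 uint8, red, green, blue), "camera_matrix" (3x3 intrinsics, pixels), "k1" (the pictures are not rectified: a ray, as slopes to the right and down, at radius r is drawn at 1 + k1 r^2 times it, then the intrinsics apply), "eye" and "rotation" of the camera in the world. Camera axes: x right, y down, z forward; pixel columns grow to the right and rows downward; lengths in m; the calibration is good to about 2 mm. A picture is of the moment at which its call begins. There is no depth.
- r.finish_job(): hands the job in, once; it reports no verdict.
The state is a dict: "time_s": time; "joints": joint angles; "joint_velocities": joint speeds; "effort": joint torques, N m; "tcp_pos": TCP position; "ee_rot": TCP orientation; "wrist_force": force on the tool from outside, world axes, zero at the start; "moment": the same for the moment, N m; "gripper_width": opening from 0.0 (shut) to 1.0 (fully open).
Only numpy, scipy, OpenCV 4.12 (cv2) and the standard library are available. Lean on these libraries where they do the work, as an engineer would, in place of code of your own. Each camera call takes 0.05 s, during which the arm holds its last target.

## Working session

There is one attempt and no reset: what is moved stays moved. The work goes in short steps, Python scripts to look and compute and a tool call to move; the robot and the scene stay as the last step left them, time stands still between calls to the robot, and variables do not carry over. Pictures are saved under pics/ and viewed, and the job is handed in when it is done.

Besides the shell and the picture viewer there is one more tool, called by a JSON object that holds its "api" and its "payload". servo_tool: Moves the arm, as the interface text tells. Its arguments: {"type":"object","properties":{"deltas":{"type":"array"},"gripper":{"type":"number"}},"required":["deltas"]}

```bash
mkdir -p pics; ls
python3 - <<'E'
from station import sense, optics, r
import cv2, numpy as np
s=sense(); print(s, r.grasp_offset)
for n in ("side","top"):
    c=optics.capture(n); cv2.imwrite(f"pics/{n}0.png",c["frame"][:,:,::-1])
    print(n,{k:(v.tolist() if hasattr(v,'tolist') else v) for k,v in c.items() if k!="frame"})
E
```

```text
pics
{'time_s': 0.0, 'joints': array([ 8.26548944e+01,  2.20896922e+01,  3.78638884e-01, -2.83140292e-02,
       -6.84119820e+01, -1.48174930e+01]), 'joint_velocities': array([-0.07907312,  0.03080776, -0.00933385, -0.0556768 ,  0.12011268,
        0.05491636]), 'effort': array([-3.91191252e-04, -3.90661848e+01,  1.87402958e+01,  4.21972409e+00,
        1.10325945e-02, -1.88667705e-04]), 'tcp_pos': array([0.23551979, 0.57826068, 0.22146484]), 'ee_rot': array([[ 9.26048281e-01, -3.77404356e-01, -7.30263926e-04],
       [-3.77405048e-01, -9.26045971e-01, -2.07096161e-03],
       [ 1.05331967e-04,  2.19341573e-03, -9.99997589e-01]]), 'wrist_force': array([0.46013104, 0.16487743, 0.54214768]), 'moment': array([ 0.00561814, -0.04769114, -0.02941176]), 'gripper_width': 1.0016931902752937} 0.0187
side {'camera_matrix': [[376.5407298299278, 0.0, 252.24418412825466], [0.0, 376.5407298299278, 188.6124105971615], [0.0, 0.0, 1.0]], 'k1': -0.046949774547603046, 'eye': [0.11539651021055027, -0.7459588937581553, 1.0579179667948935], 'rotation': [[0.8725118150091494, -0.3582055201441602, 0.33228291862160425], [-0.4885894025882586, -0.6370512325147362, 0.5961930248081609], [-0.0018783897062406795, -0.6825353708707758, -0.7308501482262999]]}
top {'camera_matrix': [[499.0562686856603, 0.0, 261.5250666026808], [0.0, 499.0562686856603, 187.4475211485001], [0.0, 0.0, 1.0]], 'k1': -0.11002359372150111, 'eye': [0.28949527476550513, 0.025391866090795592, 1.7479175848500785], 'rotation': [[-0.007803788045255144, -0.9870770761219533, 0.16005607357010881], [-0.9999490439906376, 0.008728067134393521, 0.005072500991343301], [-0.006403929602548211, -0.16000833302872972, -0.9870948905991828]]}
```

View pics/side0.png

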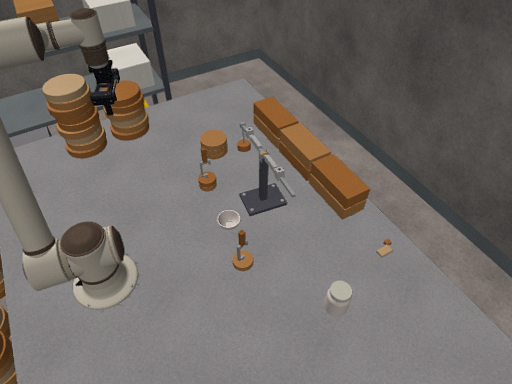

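View pics/top0.png

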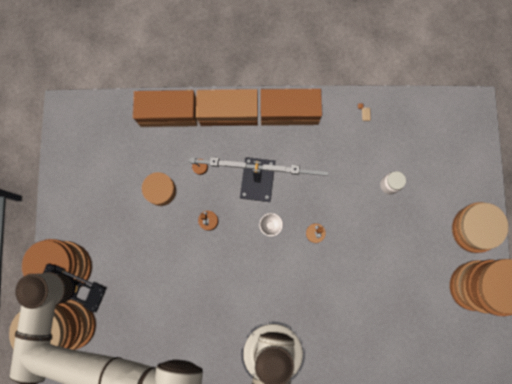

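Run:
```python
import cv2
s=cv2.imread("pics/side0.png"); t=cv2.imread("pics/top0.png")
def crop(im,x0,y0,x1,y1,k,n): cv2.imwrite(f"pics/{n}.png",cv2.resize(im[y0:y1,x0:x1],None,fx=k,fy=k,interpolation=cv2.INTER_CUBIC))
crop(s,185,115,305,215,6,"s_beam"); crop(s,180,140,270,280,4,"s_hang"); 
crop(t,180,145,335,250,5,"t_all")
```

```text
(no output)
```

View pics/s_beam.png

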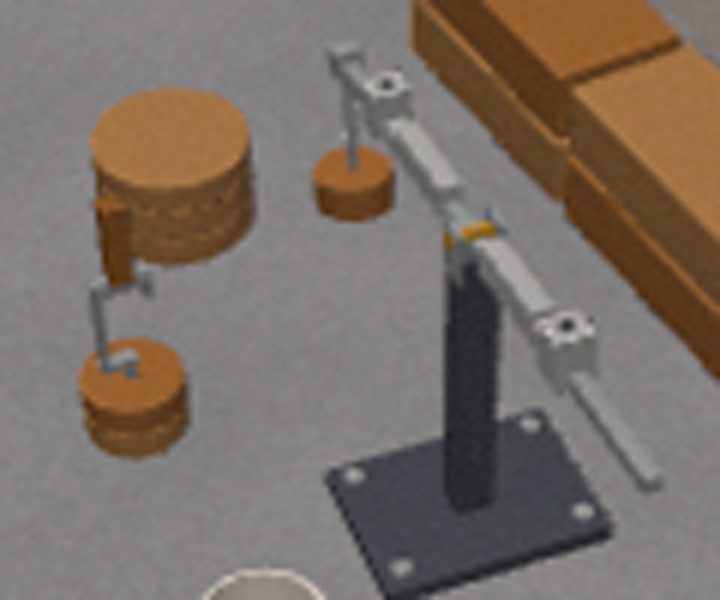

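View pics/s_hang.png

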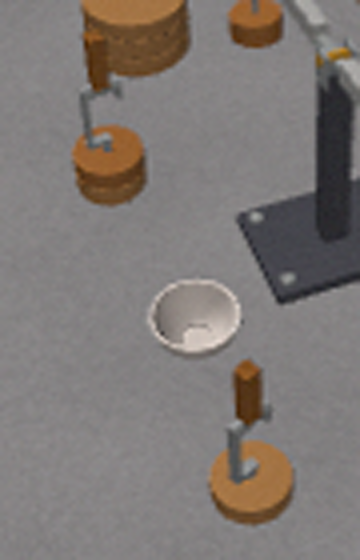

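View pics/t_all.png

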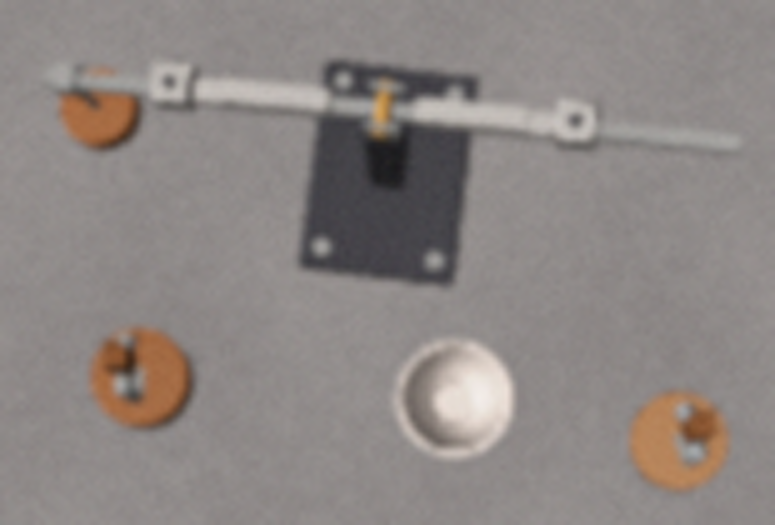

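```bash
cat > h.py <<'E'
import cv2, numpy as np
def crop(im,x0,y0,x1,y1,k,n):
    o=cv2.resize(im[y0:y1,x0:x1],None,fx=k,fy=k,interpolation=cv2.INTER_CUBIC)
    for x in range(x0,x1,5): cv2.line(o,(int((x-x0+.5)*k),0),(int((x-x0+.5)*k),4 if x%10 else 10),(0,255,255),1); 
    for x in range(x0,x1,10):
        if x%10==0 or True: cv2.putText(o,str(x),(int((x-x0+.5)*k),20),0,.35,(0,255,255),1)
    for y in range(y0,y1,5): cv2.line(o,(0,int((y-y0+.5)*k)),(4 if y%10 else 10,int((y-y0+.5)*k)),(0,255,255),1)
    for y in range(y0,y1,10): cv2.putText(o,str(y),(10,int((y-y0+.5)*k)+4),0,.35,(0,255,255),1)
    cv2.imwrite(f"pics/{n}.png",o)
CAL={'side':dict(K=np.array([[376.5407298299278,0,252.24418412825466],[0,376.5407298299278,188.6124105971615],[0,0,1]]),k1=-0.046949774547603046,eye=np.array([0.11539651021055027,-0.7459588937581553,1.0579179667948935]),R=np.array([[0.8725118150091494,-0.3582055201441602,0.33228291862160425],[-0.4885894025882586,-0.6370512325147362,0.5961930248081609],[-0.0018783897062406795,-0.6825353708707758,-0.7308501482262999]])),
'top':dict(K=np.array([[499.0562686856603,0,261.5250666026808],[0,499.0562686856603,187.4475211485001],[0,0,1]]),k1=-0.11002359372150111,eye=np.array([0.28949527476550513,0.025391866090795592,1.7479175848500785]),R=np.array([[-0.007803788045255144,-0.9870770761219533,0.16005607357010881],[-0.9999490439906376,0.008728067134393521,0.005072500991343301],[-0.006403929602548211,-0.16000833302872972,-0.9870948905991828]]))}
def ray(c,u,v):
    C=CAL[c]; p=cv2.undistortPoints(np.array([[[u,v]]],float),C['K'],np.array([C['k1'],0,0,0.]))[0,0]
    return C['eye'],C['R']@np.array([p[0],p[1],1.])
def atz(c,u,v,z):
    e,d=ray(c,u,v); return e+d*(z-e[2])/d[2]
def proj(c,P):
    C=CAL[c]; q=C['R'].T@(np.asarray(P,float)-C['eye']); s=q[:2]/q[2]; s=s*(1+C['k1']*(s@s))
    return C['K'][:2,:2]@s+C['K'][:2,2]
def tri(a,b):
    A=[];y=[]
    for c,u,v in (('side',*a),('top',*b)):
        e,d=ray(c,u,v); d=d/np.linalg.norm(d); M=np.eye(3)-np.outer(d,d); A.append(M); y.append(M@e)
    return np.linalg.lstsq(np.vstack(A),np.hstack(y),rcond=None)[0]
E
python3 - <<'E'
from h import *
s=cv2.imread("pics/side0.png"); t=cv2.imread("pics/top0.png")
crop(s,190,140,230,195,10,"d_s"); crop(s,225,225,265,275,10,"g_s"); 
crop(t,192,205,227,235,16,"d_t");crop(t,300,218,335,248,16,"g_t");
crop(t,230,150,285,205,10,"st_t");crop(s,235,118,300,218,6,"st_s");
import os
def cat(a,b,n):
    A=cv2.imread(f"pics/{a}.png");B=cv2.imread(f"pics/{b}.png");h=max(A.shape[0],B.shape[0])
    z=np.zeros((h,A.shape[1]+B.shape[1],3),np.uint8); z[:A.shape[0],:A.shape[1]]=A; z[:B.shape[0],A.shape[1]:]=B; cv2.imwrite(f"pics/{n}.png",z); print(z.shape)
cat("d_s","g_s","hs");
E
```

```text
(550, 800, 3)
```

View pics/hs.png

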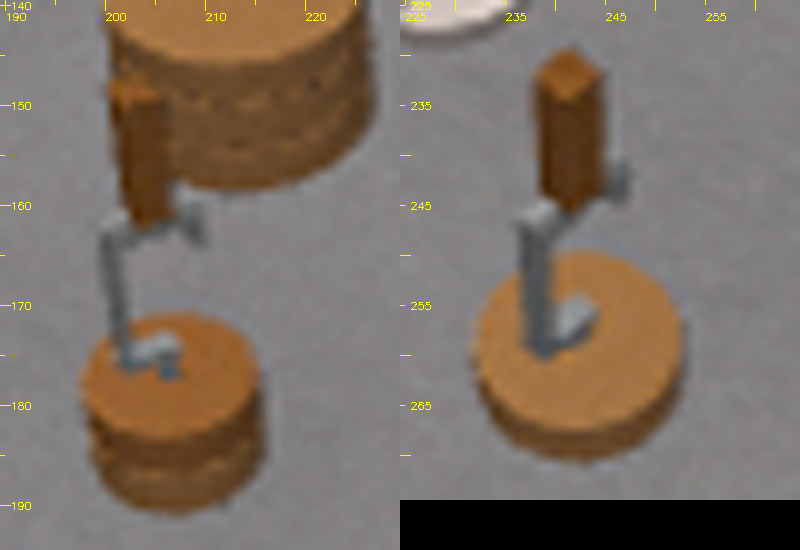

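View pics/d_t.png

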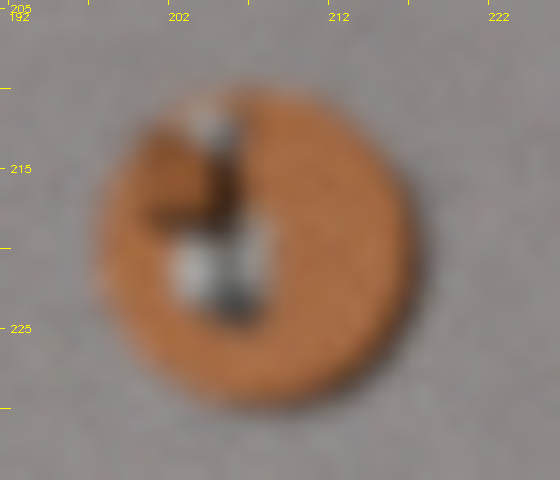

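View pics/g_t.png

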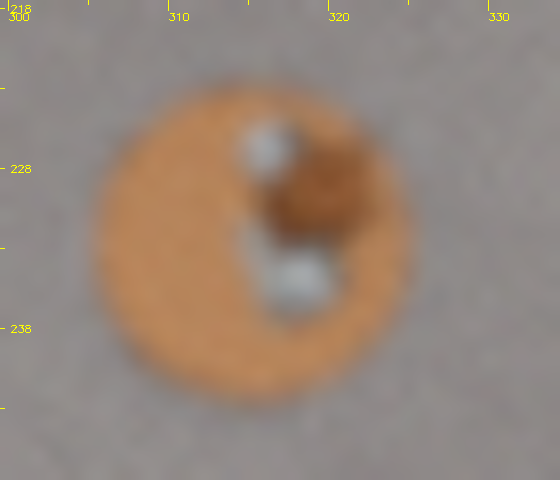

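View pics/st_t.png

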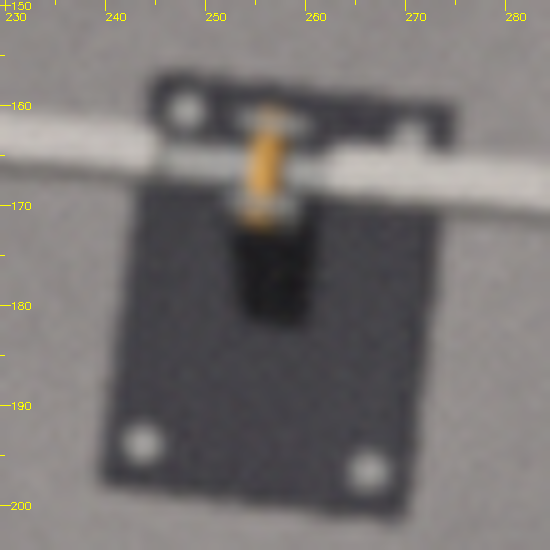

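View pics/st_s.png

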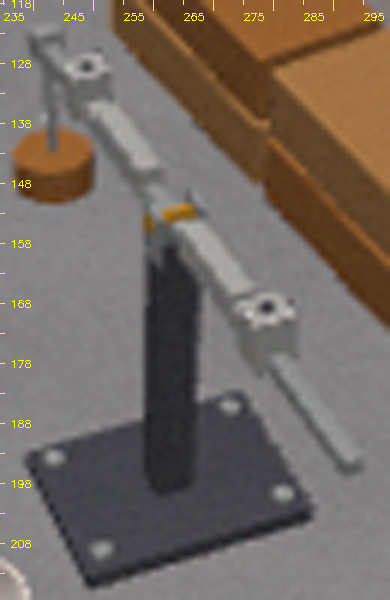

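Run:
```python
from h import *
np.set_printoptions(precision=4,suppress=True)
print("plate"); 
for p in [(244.7,157.2),(274.6,160.4),(239.8,198.2),(269.8,201.3)]: print(atz('top',*p,.014))
print("bolts top");
for p in [(248.2,160.5),(270.7,163.3),(243.8,193.6),(266.3,196.6)]: print(atz('top',*p,.016))
print("bolts side")
for p in [(241.2,193.8),(271,185.2),(249.2,209.2),(279.8,199.7)]: print(atz('side',*p,.016))
print("dbl disc top", atz('top',207.2,219.9,.044), atz('side',206.3,176.5,.044),"tri",tri((206.3,176.5),(207.2,219.9)))
print("dbl grip top", tri((203,148.7),(202.5,215.5)), atz('top',202.5,215.5,.186), atz('side',203,148.7,.186))
print("sgl disc top", atz('top',315.3,232.5,.022),atz('side',242.7,258.8,.022),tri((242.7,258.8),(315.3,232.5)))
print("sgl grip top", tri((241.8,232.2),(320,229.5)), atz('top',320,229.5,.164), atz('side',241.8,232.2,.164))
# beam: stop top centres
print("left stop", tri((249,128.2),(214,161.5))); print("right stop",tri((279.3,169),(295,169)))
print("pivot", tri((266,153),(256.3,166)))
print("beam R end", tri((293.3,194.5),(327.5,173.5)))
```

```text
plate
[0.6802 0.0933 0.014 ]
[ 0.6676 -0.0129  0.014 ]
[0.5331 0.1108 0.014 ]
[0.5212 0.0057 0.014 ]
bolts top
[0.6676 0.0808 0.016 ]
[0.6567 0.0011 0.016 ]
[0.549  0.0967 0.016 ]
[0.5377 0.0178 0.016 ]
bolts side
[0.5402 0.1011 0.016 ]
[0.6602 0.0844 0.016 ]
[0.53   0.0208 0.016 ]
[0.6503 0.0054 0.016 ]
dbl disc top [0.4546 0.2214 0.044 ] [0.4549 0.2218 0.044 ] tri [0.4547 0.2214 0.0444]
dbl grip top [0.4552 0.2203 0.1842] [0.4549 0.2201 0.186 ] [0.4546 0.2182 0.186 ]
sgl disc top [ 0.4099 -0.1505  0.022 ] [ 0.409  -0.1549  0.022 ] [ 0.4106 -0.1512  0.0156]
sgl grip top [ 0.4102 -0.1518  0.1603] [ 0.4093 -0.1512  0.164 ] [ 0.4096 -0.1544  0.164 ]
left stop [0.6175 0.1791 0.2403]
right stop [ 0.586  -0.069   0.2658]
pivot [0.6062 0.0476 0.2306]
beam R end [ 0.5729 -0.1684  0.254 ]
```

Run:
```python
from h import *
np.set_printoptions(precision=4,suppress=True)
T=[(248.2,160.5),(270.5,162.8),(243.8,193.8),(266.4,196.5)]; S=[(273,185.2),(281.7,199.7),(243.5,193.7),(251.5,209)]
for a,b in zip(S,T): print(atz('top',*b,.016),atz('side',*a,.016),tri(a,b))
print("left stop", tri((249,128.5),(214,161.3))); print("right stop",tri((279,168.7),(295,169)))
print("pivot", tri((264.2,152.8),(255.9,166.2)))
print("beam R end", tri((293,195),(328,173.5)))
print(atz('top',214,161.3,.252-.0145),atz('top',295,169,.252+.015))
# beam line at pivot in top
print(atz('top',256.4,166,.24))
```

```text
[0.6676 0.0808 0.016 ] [0.6669 0.0807 0.016 ] [0.6674 0.0809 0.0156]
[0.6586 0.0018 0.016 ] [0.6564 0.002  0.016 ] [0.6577 0.0022 0.0154]
[0.5483 0.0967 0.016 ] [0.5479 0.0973 0.016 ] [0.5479 0.0967 0.0166]
[0.538  0.0175 0.016 ] [0.5376 0.0176 0.016 ] [0.5378 0.0175 0.016 ]
left stop [0.6181 0.1794 0.2387]
right stop [ 0.5854 -0.0688  0.2673]
pivot [0.6032 0.0497 0.2318]
beam R end [ 0.5721 -0.1696  0.2537]
[0.6178 0.1798 0.2375] [ 0.5853 -0.0687  0.267 ]
[0.6011 0.0484 0.24  ]
```

Run:
```python
from h import *
np.set_printoptions(precision=4,suppress=True)
for n,z,sh,li,shs,lis in (("d",.128,(203.4,221.25),(204.75,211.9),(200.7,162.7),(208.5,160.2)),("s",.106,(318.75,234.9),(316.1,226.75),(238.5,246),(246,241.5))):
    a,b=atz('top',*sh,z),atz('top',*li,z); print(n,a,b,np.degrees(np.arctan2((b-a)[1],(b-a)[0])))
    a,b=atz('side',*shs,z),atz('side',*lis,z); print(n,a,b,np.degrees(np.arctan2((b-a)[1],(b-a)[0])))
    a,b=tri(shs,sh),tri(lis,li); print(n,a,b,np.degrees(np.arctan2((b-a)[1],(b-a)[0])))
```

```text
d [0.4422 0.2242 0.128 ] [0.4728 0.22   0.128 ] -7.701744265980766
d [0.4383 0.2159 0.128 ] [0.4685 0.2141 0.128 ] -3.31716158277079
d [0.4423 0.2255 0.1185] [0.4724 0.2212 0.1209] -8.159455425654224
s [ 0.396  -0.1531  0.106 ] [ 0.4229 -0.145   0.106 ] 16.753668047062572
s [ 0.3956 -0.1567  0.106 ] [ 0.4233 -0.1533  0.106 ] 6.959290669476886
s [ 0.3966 -0.1537  0.1013] [ 0.4252 -0.1465  0.0957] 14.09096870773366
```

```bash
cat > g.py <<'E'
import sys, numpy as np
from station import sense
s=sense(); R=s['ee_rot']; p=s['tcp_pos']
np.set_printoptions(precision=4,suppress=True)
yaw=np.degrees(np.arctan2(R[1,0],R[0,0]))
print('t',s['time_s'],'tcp',p,'yaw',yaw,'tilt',R[:,2],'F',s['wrist_force'],'w',s['gripper_width'],'j',s['joints'])
for a in sys.argv[1:]:
    x,y,z,ps=map(float,a.split(','))
    d=R.T@(np.array([x,y,z])-p)
    print('target',a,'units in tool',d/.025,'spin',-(ps-yaw)/8)
E
python3 g.py 0.455,0.2205,0.26,-7 0.2355,0.578,0.26,-7
```

```text
t 0.1 tcp [0.2355 0.5783 0.2216] yaw -22.167906481748314 tilt [-0.0006 -0.0019 -1.    ] F [0.8102 0.3022 0.0678] w 1.000610283096993 j [ 82.6566  22.0865   0.387   -0.0232 -68.4107 -14.8159]
target 0.455,0.2205,0.26,-7 units in tool [13.5306  9.9462 -1.5161] spin -1.8959883102185393
target 0.2355,0.578,0.26,-7 units in tool [ 0.0039  0.0162 -1.5372] spin -1.8959883102185393
```

{"api": "servo_tool", "payload": {"deltas": [{"slide":[0,0,-0.8],"spin":-0.95},{"slide":[0,0,-0.8],"spin":-0.95}], "gripper": 0}}

```text
time_s: 0.3
tcp_pos: [0.2348, 0.5761, 0.2576]
ee_rot: [[0.994, -0.113, -0.004], [-0.113, -0.993, -0.012], [-0.002, 0.012, -1.0]]
wrist_force: [0.4, 0.5, 1.2]
gripper_width: 1.001
```

```bash
python3 g.py 0.455,0.2205,0.25,-7
```

```text
t 0.3 tcp [0.2348 0.5761 0.2576] yaw -6.507548050434825 tilt [-0.0036 -0.0121 -0.9999] F [0.4244 0.5365 1.1671] w 1.0007828499182778 j [ 82.6482  20.961    3.8931  -0.122  -73.6444   0.8801]
target 0.455,0.2205,0.25,-7 units in tool [10.3631 13.1291  0.4419] spin 0.06155649369564686
```

{"api": "servo_tool", "payload": {"deltas": [{"slide":[0.79,1,0],"spin":0},{"slide":[0.79,1,0],"spin":0},{"slide":[0.79,1,0],"spin":0},{"slide":[0.79,1,0],"spin":0},{"slide":[0.79,1,0],"spin":0},{"slide":[0.79,1,0],"spin":0},{"slide":[0.79,1,0],"spin":0},{"slide":[0.79,1,0],"spin":0},{"slide":[0.79,1,0],"spin":0},{"slide":[0.79,1,0],"spin":0}]}}

```text
time_s: 1.3
tcp_pos: [0.4062, 0.2982, 0.2574]
ee_rot: [[0.995, -0.104, -0.007], [-0.104, -0.994, -0.014], [-0.006, 0.015, -1.0]]
wrist_force: [0.1, 0.4, 0.8]
gripper_width: 1.0
```

```bash
python3 g.py 0.455,0.2205,0.22,-7
```

```text
t 1.3 tcp [0.4062 0.2982 0.2574] yaw -5.9557825043340475 tilt [-0.0071 -0.0143 -0.9999] F [0.1059 0.4316 0.8123] w 0.9996275507006208 j [ 54.865    9.1655 -12.3731   0.1466 -69.3671  29.1289]
target 0.455,0.2205,0.22,-7 units in tool [2.2738 2.8668 1.526 ] spin 0.13052718695824406
```

{"api": "servo_tool", "payload": {"deltas": [{"slide":[0.8,1,0.3],"spin":0.1},{"slide":[0.8,1,0.3],"spin":0},{"slide":[0.5,0.7,0.3],"spin":0},{"slide":[0.1,0.1,0.3],"spin":0},{"slide":[0,0,0],"spin":0}]}}

```text
time_s: 1.8
tcp_pos: [0.4542, 0.2152, 0.2257]
ee_rot: [[0.992, -0.124, -0.01], [-0.124, -0.992, -0.015], [-0.008, 0.017, -1.0]]
wrist_force: [-0.2, -1.1, -0.3]
gripper_width: 0.998
```

```bash
python3 g.py 0.455,0.2205,0.1413,-7
python3 - <<'E'
from h import *
from station import optics
for n,b in (("top",(170,190,235,240)),("side",(180,110,240,195))):
    f=optics.capture(n)["frame"][:,:,::-1]; crop(f,*b,9 if n=='side' else 10,"pre_"+n)
E
```

```text
t 1.8 tcp [0.4542 0.2152 0.2257] yaw -7.111827638131126 tilt [-0.01   -0.0155 -0.9998] F [-0.1876 -1.0805 -0.3398] w 0.998465111011186 j [ 44.0416  10.414  -15.5644   0.2629 -65.0517  38.7374]
target 0.455,0.2205,0.1413,-7 units in tool [ 0.032  -0.2705  3.3711] spin -0.013978454766390702
```

View pics/pre_side.png

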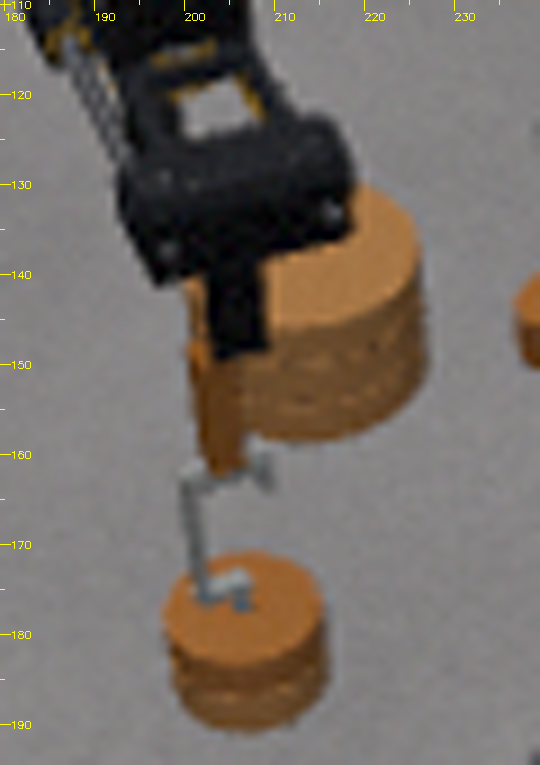

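{"api": "servo_tool", "payload": {"deltas": [{"slide":[0.03,-0.27,0.5],"spin":0},{"slide":[0,0,0.8],"spin":0},{"slide":[0,0,0.8],"spin":0},{"slide":[0,0,0.8],"spin":0},{"slide":[0,0,0.4],"spin":0},{"slide":[0,0,0],"spin":0}]}}

```text
time_s: 2.5
tcp_pos: [0.4548, 0.2299, 0.1405]
ee_rot: [[0.994, -0.113, -0.004], [-0.113, -0.994, -0.01], [-0.003, 0.011, -1.0]]
wrist_force: [0.4, -0.8, 0.5]
gripper_width: 1.001
```

```bash
python3 g.py 0.455,0.2205,0.1413,-7
```

```text
t 2.5 tcp [0.4548 0.2299 0.1405] yaw -6.4991979432142974 tilt [-0.0043 -0.0103 -0.9999] F [ 0.4144 -0.7728  0.4818] w 1.0009158493491082 j [ 45.2381  15.6687 -22.0732   0.3022 -52.8489  38.0798]
target 0.455,0.2205,0.1413,-7 units in tool [ 0.0494  0.3713 -0.0264] spin 0.06260025709821282
```

{"api": "servo_tool", "payload": {"deltas": [{"slide":[0.05,0.37,0],"spin":0},{"slide":[0,0,0],"spin":0},{"slide":[0,0,0],"spin":0}]}}

```text
time_s: 2.8
tcp_pos: [0.4559, 0.2215, 0.1422]
ee_rot: [[0.994, -0.111, -0.002], [-0.111, -0.994, -0.009], [-0.001, 0.009, -1.0]]
wrist_force: [0.1, -0.7, 0.1]
gripper_width: 1.004
```

```bash
python3 g.py 0.455,0.2205,0.1413,-7
```

```text
t 2.8 tcp [0.4559 0.2215 0.1422] yaw -6.3808776248296875 tilt [-0.0015 -0.0086 -1.    ] F [ 0.0752 -0.6824  0.1163] w 1.0040439373245558 j [ 44.4751  15.2078 -22.476    0.3621 -52.7235  38.9238]
target 0.455,0.2205,0.1413,-7 units in tool [-0.0295  0.0421  0.0371] spin 0.07739029689628907
```

Close (moderately, counts to shut on the object).

{"api": "servo_tool", "payload": {"deltas": [{"slide":[0,0,0],"spin":0},{"slide":[0,0,0],"spin":0},{"slide":[0,0,0],"spin":0},{"slide":[0,0,0],"spin":0},{"slide":[0,0,0],"spin":0},{"slide":[0,0,0],"spin":0},{"slide":[0,0,0],"spin":0},{"slide":[0,0,0],"spin":0}], "gripper": 255}}

```text
time_s: 3.6
tcp_pos: [0.4569, 0.222, 0.1442]
ee_rot: [[0.994, -0.112, 0.002], [-0.112, -0.994, -0.006], [0.002, 0.005, -1.0]]
wrist_force: [-0.1, 0.3, 0.0]
gripper_width: 0.357
```

```bash
python3 g.py
```

```text
t 3.6 tcp [0.4569 0.222  0.1442] yaw -6.412629685291783 tilt [ 0.0019 -0.0056 -1.    ] F [-0.115   0.3291  0.0412] w 0.35690628717978007 j [ 44.4391  15.0539 -22.3563   0.3797 -52.7381  38.9176]
```

{"api": "servo_tool", "payload": {"deltas": [{"slide":[-0.03,0.03,0.05],"spin":0},{"slide":[0,0,0.04],"spin":0},{"slide":[0,0,0.04],"spin":0},{"slide":[0,0,0.01],"spin":0},{"slide":[0,0,0],"spin":0},{"slide":[0,0,0],"spin":0}]}}

```text
time_s: 4.2
tcp_pos: [0.4555, 0.2211, 0.142]
ee_rot: [[0.994, -0.111, 0.001], [-0.111, -0.994, -0.006], [0.002, 0.006, -1.0]]
wrist_force: [-0.6, 1.3, 1.4]
gripper_width: 0.181
```

```bash
python3 g.py
```

```text
t 4.2 tcp [0.4555 0.2211 0.142 ] yaw -6.358034145785031 tilt [ 0.0014 -0.006  -1.    ] F [-0.6336  1.3013  1.4108] w 0.18146105649931865 j [ 44.4835  15.0688 -22.7168   0.3781 -52.3978  38.9269]
```

{"api": "servo_tool", "payload": {"deltas": [{"slide":[0,0,-0.2],"spin":0},{"slide":[0,0,-0.5],"spin":0},{"slide":[0,0,-0.8],"spin":0.1},{"slide":[0,0,-0.8],"spin":0},{"slide":[0,0,-0.8],"spin":0},{"slide":[0,0,-0.8],"spin":0},{"slide":[0,0,-0.8],"spin":0},{"slide":[0,0,-0.8],"spin":0},{"slide":[0,0,-0.5],"spin":0},{"slide":[0,0,-0.2],"spin":0}]}}

```text
time_s: 5.2
tcp_pos: [0.4505, 0.2186, 0.2922]
ee_rot: [[0.991, -0.13, -0.02], [-0.131, -0.991, -0.018], [-0.018, 0.021, -1.0]]
wrist_force: [0.1, 0.6, -3.7]
gripper_width: 0.183
```

```bash
python3 g.py 0.530,-0.020,0.300,-7.4
python3 - <<'E'
from h import *
from station import optics
for n,b in (("side",(180,90,310,200)),):
    f=optics.capture(n)["frame"][:,:,::-1]; crop(f,*b,6,"lift_"+n)
E
```

```text
t 5.2 tcp [0.4505 0.2186 0.2922] yaw -7.5078283379055035 tilt [-0.0204 -0.0184 -0.9996] F [ 0.1038  0.6187 -3.7253] w 0.1830058913999461 j [ 44.4509   8.0555  -8.644   -0.0682 -74.8698  38.0706]
target 0.530,-0.020,0.300,-7.4 units in tool [ 4.3919  9.0541 -0.2016] spin -0.013478542238187896
```

View pics/lift_side.png

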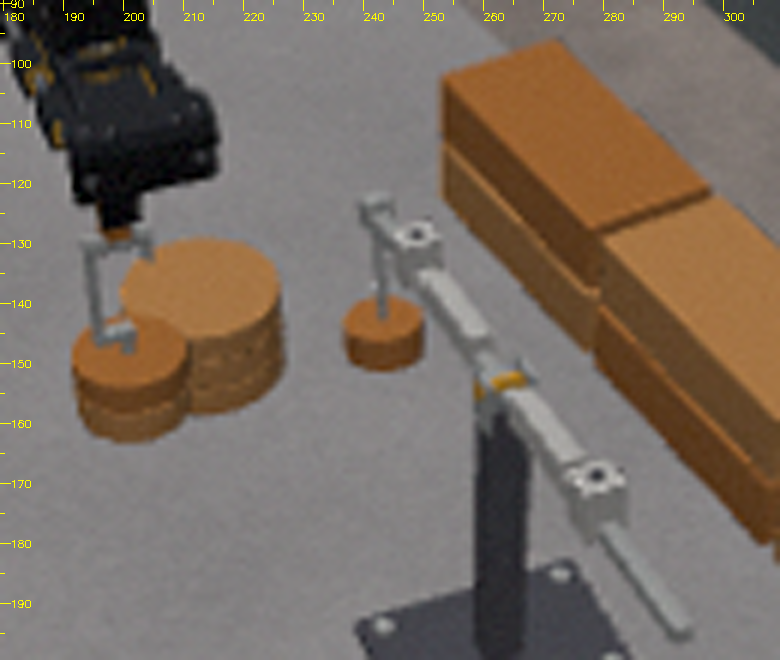

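{"api": "servo_tool", "payload": {"deltas": [{"slide":[0.25,0.5,0],"spin":0},{"slide":[0.45,0.9,0],"spin":0},{"slide":[0.45,0.9,0],"spin":0},{"slide":[0.45,0.9,0],"spin":0},{"slide":[0.45,0.9,0],"spin":0},{"slide":[0.45,0.9,0],"spin":0},{"slide":[0.45,0.9,0],"spin":0},{"slide":[0.45,0.9,0],"spin":0},{"slide":[0.4,0.8,0],"spin":0},{"slide":[0.2,0.4,0],"spin":0}]}}

```text
time_s: 6.25
tcp_pos: [0.5203, -0.0062, 0.2816]
ee_rot: [[0.991, -0.13, -0.044], [-0.131, -0.991, -0.026], [-0.04, 0.032, -0.999]]
wrist_force: [0.5, 0.8, -3.4]
gripper_width: 0.182
```

```bash
python3 g.py 0.530,-0.020,0.300,-7.4
```

```text
t 6.25 tcp [ 0.5203 -0.0062  0.2816] yaw -7.521229270302193 tilt [-0.044  -0.0261 -0.9987] F [ 0.4828  0.8288 -3.3854] w 0.18172207313110467 j [ 17.6124  10.9403  -6.917    0.6826 -75.001   64.7097]
target 0.530,-0.020,0.300,-7.4 units in tool [ 0.4288  0.5202 -0.7362] spin -0.015153658787774082
```

{"api": "servo_tool", "payload": {"deltas": [{"slide":[0.4,0.4,-0.7],"spin":0},{"slide":[0,0,0],"spin":0},{"slide":[0,0,0],"spin":0},{"slide":[0,0,0],"spin":0}]}}

```text
time_s: 6.65
tcp_pos: [0.5275, -0.0193, 0.2945]
ee_rot: [[0.99, -0.133, -0.054], [-0.135, -0.991, -0.026], [-0.05, 0.033, -0.998]]
wrist_force: [0.2, -0.1, -4.4]
gripper_width: 0.18
```

```bash
python3 g.py 0.530,-0.020,0.300,-7.4
```

```text
t 6.65 tcp [ 0.5275 -0.0193  0.2945] yaw -7.754142218159341 tilt [-0.0537 -0.0259 -0.9982] F [ 0.1882 -0.1365 -4.3531] w 0.1804171271356992 j [ 15.8773  11.6241  -4.2098   0.5984 -77.5349  66.2692]
target 0.530,-0.020,0.300,-7.4 units in tool [ 0.0922  0.0197 -0.2237] spin -0.044267777269917596
```

```bash
python3 g.py 0.593,-0.0296,0.301,-7.4
```

```text
t 6.65 tcp [ 0.5275 -0.0193  0.2945] yaw -7.754142218159341 tilt [-0.0537 -0.0259 -0.9982] F [ 0.1882 -0.1365 -4.3531] w 0.1804171271356992 j [ 15.8773  11.6241  -4.2098   0.5984 -77.5349  66.2692]
target 0.593,-0.0296,0.301,-7.4 units in tool [ 2.6358  0.0657 -0.3891] spin -0.044267777269917596
```

{"api": "servo_tool", "payload": {"deltas": [{"slide":[0.2,0.05,-0.3],"spin":0},{"slide":[0.4,0,-0.15],"spin":0},{"slide":[0.4,0,-0.05],"spin":0},{"slide":[0.4,0,-0.05],"spin":0},{"slide":[0.3,0,-0.05],"spin":0}]}}

```text
time_s: 7.15
tcp_pos: [0.5725, -0.0245, 0.3074]
ee_rot: [[0.99, -0.13, -0.055], [-0.131, -0.991, -0.026], [-0.051, 0.033, -0.998]]
wrist_force: [-1.1, 0.2, -4.1]
gripper_width: 0.177
```

```bash
python3 g.py 0.593,-0.0296,0.301,-7.4
```

```text
t 7.15 tcp [ 0.5725 -0.0245  0.3074] yaw -7.558182411084786 tilt [-0.055  -0.0257 -0.9982] F [-1.064   0.2157 -4.1088] w 0.17665356828386827 j [ 14.1102  15.974    3.3503   0.6716 -80.7938  68.2524]
target 0.593,-0.0296,0.301,-7.4 units in tool [0.8533 0.0865 0.217 ] spin -0.019772801385598227
```

{"api": "servo_tool", "payload": {"deltas": [{"slide":[0,0.05,0.25],"spin":0},{"slide":[0.3,0,0],"spin":0},{"slide":[0.3,0,-0.02],"spin":0},{"slide":[0.2,0,-0.02],"spin":0},{"slide":[0,0,0],"spin":0}]}}

```text
time_s: 7.65
tcp_pos: [0.5946, -0.029, 0.2989]
ee_rot: [[0.99, -0.13, -0.058], [-0.132, -0.991, -0.026], [-0.054, 0.033, -0.998]]
wrist_force: [0.4, 0.4, -4.2]
gripper_width: 0.181
```

```bash
python3 g.py 0.593,-0.0296,0.301,-7.4
python3 - <<'E'
from h import *
from station import optics
for n,b in (("side",(220,100,320,200)),("top",(220,130,320,200))):
    f=optics.capture(n)["frame"][:,:,::-1]; crop(f,*b,6 if n=="side" else 7,"a_"+n)
E
```

```text
t 7.65 tcp [ 0.5946 -0.029   0.2989] yaw -7.599636766165232 tilt [-0.0576 -0.0261 -0.998 ] F [ 0.3702  0.3762 -4.1605] w 0.18073812878287115 j [ 13.1509  18.5366   5.7499   0.7133 -80.7701  69.1647]
target 0.593,-0.0296,0.301,-7.4 units in tool [-0.0633  0.033  -0.0784] spin -0.024954595770653953
```

View pics/a_side.png

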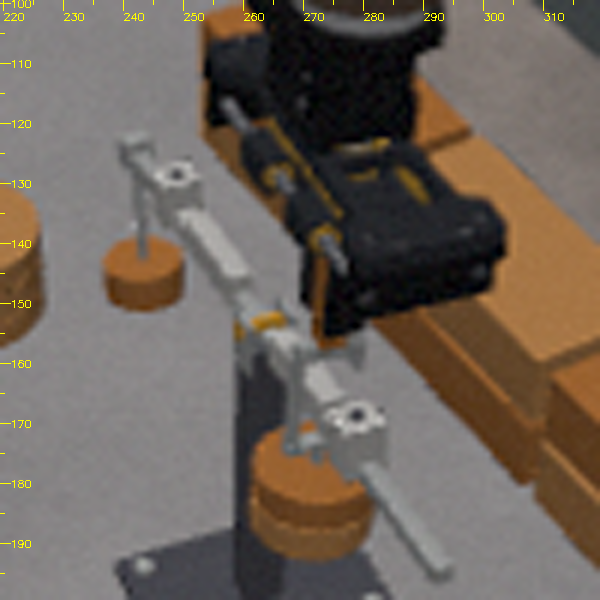

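View pics/a_top.png

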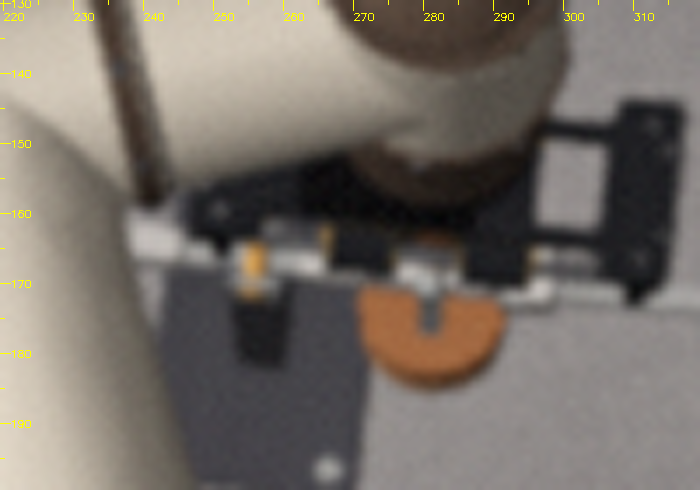

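{"api": "servo_tool", "payload": {"deltas": [{"slide":[0,0,0.2],"spin":0},{"slide":[0,0,0.2],"spin":0},{"slide":[0,0,0.15],"spin":0},{"slide":[0,0,0.1],"spin":0}]}}

```text
time_s: 8.15
tcp_pos: [0.5921, -0.0293, 0.2823]
ee_rot: [[0.99, -0.13, -0.057], [-0.132, -0.991, -0.026], [-0.054, 0.033, -0.998]]
wrist_force: [-0.9, -0.1, -3.4]
gripper_width: 0.179
```

{"api": "servo_tool", "payload": {"deltas": [{"slide":[0,0,0.08],"spin":0},{"slide":[0,0,0.06],"spin":0}]}}

```text
time_s: 8.35
tcp_pos: [0.5915, -0.0294, 0.2782]
ee_rot: [[0.99, -0.13, -0.058], [-0.131, -0.991, -0.026], [-0.054, 0.033, -0.998]]
wrist_force: [-0.4, 0.7, -4.0]
gripper_width: 0.182
```

{"api": "servo_tool", "payload": {"deltas": [{"slide":[0.02,0,0.06],"spin":0},{"slide":[0.02,0,0.06],"spin":0},{"slide":[0,0,0.06],"spin":0},{"slide":[0,0,0],"spin":0}]}}

```text
time_s: 8.75
tcp_pos: [0.5924, -0.0299, 0.2739]
ee_rot: [[0.99, -0.13, -0.057], [-0.131, -0.991, -0.026], [-0.054, 0.033, -0.998]]
wrist_force: [-0.6, -0.3, -3.2]
gripper_width: 0.183
```

{"api": "servo_tool", "payload": {"deltas": [{"slide":[0,0,0.05],"spin":0},{"slide":[0,0,0.05],"spin":0},{"slide":[0,0,0],"spin":0}]}}

```text
time_s: 9.05
tcp_pos: [0.5924, -0.0302, 0.272]
ee_rot: [[0.99, -0.13, -0.056], [-0.131, -0.991, -0.027], [-0.052, 0.034, -0.998]]
wrist_force: [0.3, -0.2, -2.9]
gripper_width: 0.181
```

```bash
python3 g.py
python3 - <<'E'
from h import *
from station import optics
for n,b in (("side",(220,100,320,200)),):
    f=optics.capture(n)["frame"][:,:,::-1]; crop(f,*b,6 if n=="side" else 7,"b_"+n)
E
```

```text
t 9.05 tcp [ 0.5924 -0.0302  0.272 ] yaw -7.558279673885501 tilt [-0.0564 -0.0265 -0.9981] F [ 0.3388 -0.1787 -2.9378] w 0.18117392840405855 j [ 13.1158  18.9571   2.5619   0.7676 -77.1005  69.1825]
```

View pics/b_side.png

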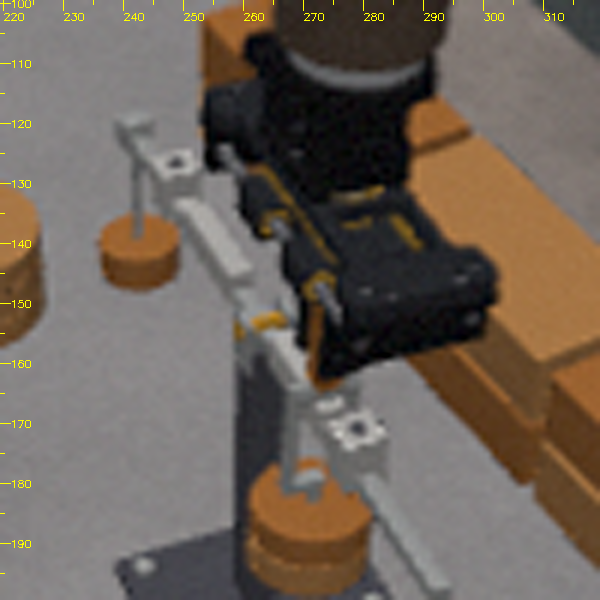

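{"api": "servo_tool", "payload": {"deltas": [{"slide":[0,0.1,0.02],"spin":0},{"slide":[0,0.15,0],"spin":0},{"slide":[0,0.15,0],"spin":0},{"slide":[0,0.1,0],"spin":0}]}}

```text
time_s: 9.5
tcp_pos: [0.5915, -0.0425, 0.2723]
ee_rot: [[0.99, -0.129, -0.054], [-0.13, -0.991, -0.025], [-0.05, 0.032, -0.998]]
wrist_force: [0.7, 0.2, -4.0]
gripper_width: 0.182
```

```bash
cat >> g.py <<'E'
ys=np.array([.1286,.9917]); c=p+.02*R[:,2]
print('along beam', (c[:2]-np.array([.6031,.0492]))@ys,'across',(c[:2]-np.array([.6031,.0492]))@np.array([.9917,-.1286]),'crown z',c[2])
E
python3 g.py
```

```text
t 9.5 tcp [ 0.5915 -0.0425  0.2723] yaw -7.503180035951171 tilt [-0.0537 -0.0252 -0.9982] F [ 0.7053  0.1907 -4.04  ] w 0.1824383982864161 j [ 11.9371  18.8361   2.4276   0.7985 -76.9055  70.4022]
along beam -0.09308387276156381 across -0.0006975731561639731 crown z 0.2523453907548038
```

{"api": "servo_tool", "payload": {"deltas": [{"slide":[0,0.07,0.03],"spin":0},{"slide":[0,0.07,0.02],"spin":0},{"slide":[0,0.07,0.02],"spin":0},{"slide":[0,0,0],"spin":0}]}}

```text
time_s: 9.9
tcp_pos: [0.5902, -0.0492, 0.27]
ee_rot: [[0.99, -0.13, -0.055], [-0.132, -0.991, -0.026], [-0.051, 0.033, -0.998]]
wrist_force: [0.7, -0.7, -3.3]
gripper_width: 0.183
```

```bash
python3 g.py;  python3 - <<'E'
from h import *
from station import optics
for n,b in (("side",(220,100,320,200)),):
    f=optics.capture(n)["frame"][:,:,::-1]; crop(f,*b,6 if n=="side" else 7,"c_"+n)
E
```

```text
t 9.9 tcp [ 0.5902 -0.0492  0.27  ] yaw -7.5743466555519205 tilt [-0.0551 -0.0256 -0.9982] F [ 0.6824 -0.6673 -3.2811] w 0.1825615116827179 j [ 11.327   18.8563   2.1139   0.8404 -76.6466  70.9284]
along beam -0.09988032812232119 across -0.0011496455092061036 crown z 0.25006092128900315
```

View pics/c_side.png

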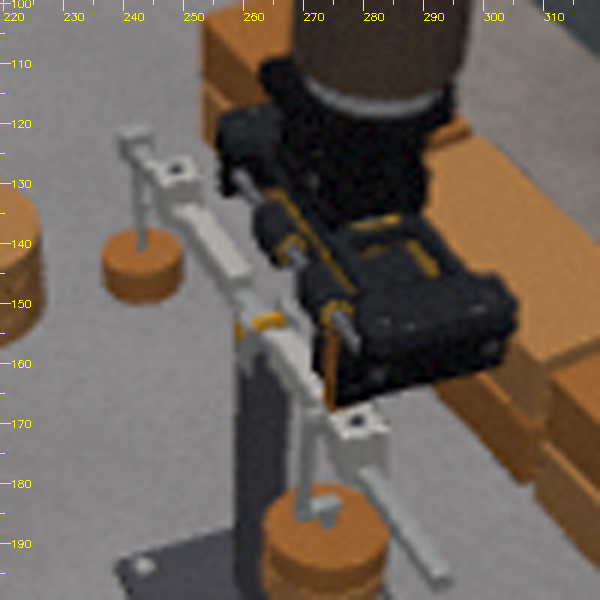

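{"api": "servo_tool", "payload": {"deltas": [{"slide":[0,0.06,0.03],"spin":0},{"slide":[0,0.06,0.02],"spin":0},{"slide":[0,0,0.0],"spin":0}]}}

```text
time_s: 10.25
tcp_pos: [0.5902, -0.0501, 0.2681]
ee_rot: [[0.99, -0.129, -0.054], [-0.131, -0.991, -0.022], [-0.051, 0.029, -0.998]]
wrist_force: [0.5, -0.5, -3.4]
gripper_width: 0.177
```

```bash
python3 g.py
```

```text
t 10.25 tcp [ 0.5902 -0.0501  0.2681] yaw -7.5155336799679855 tilt [-0.0542 -0.0219 -0.9983] F [ 0.5063 -0.5279 -3.426 ] w 0.1774042338306978 j [ 11.1361  18.8906   1.9704   0.6488 -76.3695  71.2193]
along beam -0.10073062058383027 across -0.0010659069619487435 crown z 0.24813991528619334
```

{"api": "servo_tool", "payload": {"deltas": [{"slide":[0,0.05,0.02],"spin":0},{"slide":[0,0.04,0],"spin":0}]}}

```text
time_s: 10.45
tcp_pos: [0.5901, -0.0505, 0.2671]
ee_rot: [[0.99, -0.128, -0.053], [-0.13, -0.991, -0.019], [-0.051, 0.025, -0.998]]
wrist_force: [0.7, 5.8, -4.2]
gripper_width: 0.186
```

```bash
python3 g.py
```

```text
t 10.45 tcp [ 0.5901 -0.0505  0.2671] yaw -7.458414821619543 tilt [-0.0534 -0.0187 -0.9984] F [ 0.709   5.8226 -4.2173] w 0.18584183089433315 j [ 11.0113  18.9002   1.9166   0.4811 -76.2275  71.4396]
along beam -0.10105689012879165 across -0.0010534353958188195 crown z 0.2471802535011876
```

{"api": "servo_tool", "payload": {"deltas": [{"slide":[0,-0.06,0.05],"spin":0},{"slide":[0,0,0.1],"spin":0},{"slide":[0,0,0.1],"spin":0},{"slide":[0,0,0.1],"spin":0}]}}

```text
time_s: 10.85
tcp_pos: [0.5903, -0.0511, 0.2598]
ee_rot: [[0.99, -0.128, -0.051], [-0.13, -0.991, -0.023], [-0.048, 0.029, -0.998]]
wrist_force: [0.3, 1.5, -1.4]
gripper_width: 0.182
```

```bash
python3 g.py
```

```text
t 10.85 tcp [ 0.5903 -0.0511  0.2598] yaw -7.460316653313712 tilt [-0.0513 -0.0227 -0.9984] F [ 0.2955  1.4942 -1.4051] w 0.1815257810512576 j [ 11.0795  19.0638   1.019    0.7381 -75.0923  71.2909]
along beam -0.1017247811363664 across -0.000788277154055524 crown z 0.23987066838689777
```

{"api": "servo_tool", "payload": {"deltas": [{"slide":[0,-0.04,0.1],"spin":0},{"slide":[0,-0.02,0.1],"spin":0},{"slide":[0,0,0.08],"spin":0},{"slide":[0,0,0.06],"spin":0}]}}

```text
time_s: 11.25
tcp_pos: [0.5903, -0.0508, 0.2519]
ee_rot: [[0.99, -0.129, -0.05], [-0.13, -0.991, -0.024], [-0.046, 0.031, -0.998]]
wrist_force: [0.5, 1.4, 0.1]
gripper_width: 0.18
```

```bash
python3 g.py;  python3 - <<'E'
from h import *
from station import optics
for n,b in (("side",(220,100,320,200)),):
    f=optics.capture(n)["frame"][:,:,::-1]; crop(f,*b,6 if n=="side" else 7,"e_"+n)
E
```

```text
t 11.25 tcp [ 0.5903 -0.0508  0.2519] yaw -7.475653276293278 tilt [-0.0497 -0.0244 -0.9985] F [0.511  1.3758 0.1309] w 0.17963816145615594 j [ 11.1667  19.2636   0.1339   0.8557 -73.9364  71.1394]
along beam -0.1014521129166367 across -0.0007574162111911743 crown z 0.23193740431540574
```

View pics/e_side.png

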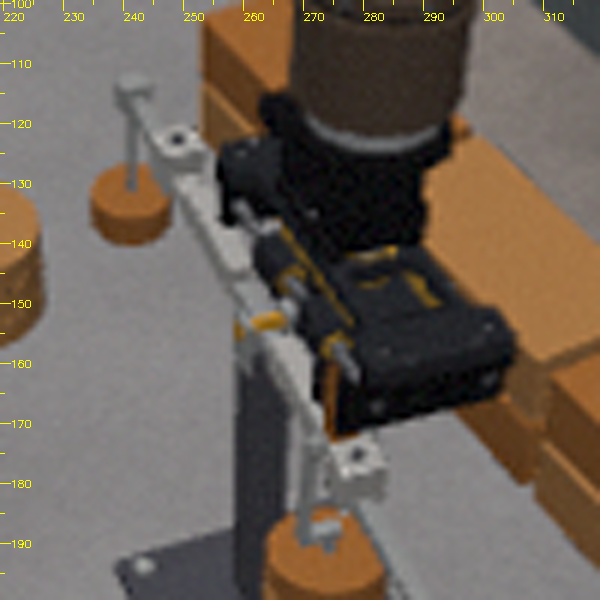

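{"api": "servo_tool", "payload": {"deltas": [{"slide":[0,-0.04,0.06],"spin":0},{"slide":[0,-0.02,0.03],"spin":0},{"slide":[0,0,0],"spin":0}]}}

```text
time_s: 11.6
tcp_pos: [0.5903, -0.0504, 0.2499]
ee_rot: [[0.99, -0.129, -0.05], [-0.13, -0.991, -0.027], [-0.046, 0.033, -0.998]]
wrist_force: [0.3, -0.1, 0.5]
gripper_width: 0.18
```

```bash
python3 g.py
```

```text
t 11.6 tcp [ 0.5903 -0.0504  0.2499] yaw -7.487132173733201 tilt [-0.0497 -0.0267 -0.9984] F [ 0.2817 -0.0682  0.4509] w 0.18026471348432957 j [ 11.2695  19.3292  -0.1101   0.9826 -73.6568  70.9846]
along beam -0.10109426746771859 across -0.0007545226758134886 crown z 0.22992194941409835
```

{"api": "servo_tool", "payload": {"deltas": [{"slide":[0,0,0],"spin":0},{"slide":[0,0,0],"spin":0},{"slide":[0,0,0],"spin":0},{"slide":[0,0,0],"spin":0},{"slide":[0,0,0],"spin":0}], "gripper": 130}}

```text
time_s: 12.1
tcp_pos: [0.5906, -0.05, 0.25]
ee_rot: [[0.99, -0.129, -0.049], [-0.13, -0.991, -0.026], [-0.045, 0.032, -0.998]]
wrist_force: [0.4, 0.1, 0.4]
gripper_width: 0.471
```

```bash
python3 g.py;  python3 - <<'E'
from h import *
from station import optics
for n,b in (("side",(220,100,320,200)),):
    f=optics.capture(n)["frame"][:,:,::-1]; crop(f,*b,6 if n=="side" else 7,"f_"+n)
E
```

```text
t 12.1 tcp [ 0.5906 -0.05    0.25  ] yaw -7.472260081311439 tilt [-0.049  -0.0261 -0.9985] F [0.4036 0.138  0.4213] w 0.47135851892536734 j [ 11.2887  19.3243  -0.0824   0.9566 -73.6458  70.9871]
along beam -0.10068048794469193 across -0.0005663227644480195 crown z 0.23008003992047546
```

View pics/f_side.png

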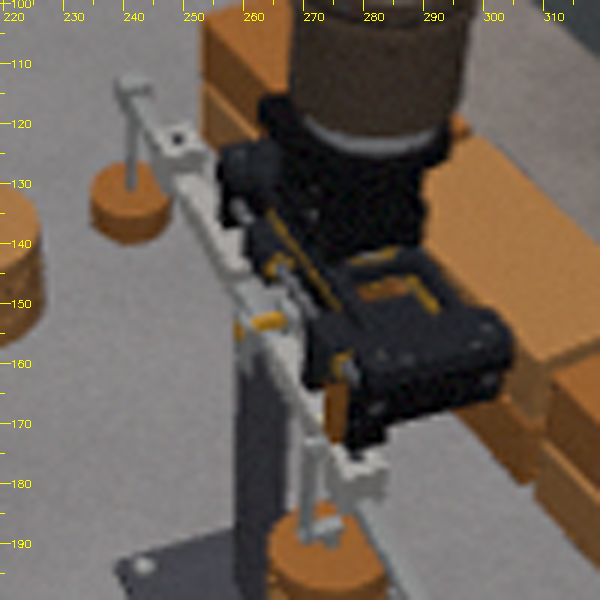

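Released; the hanger is hanging, and the beam is steady. Now retreat straight up.

{"api": "servo_tool", "payload": {"deltas": [{"slide":[0,0,-0.1],"spin":0},{"slide":[0,0,-0.4],"spin":0},{"slide":[0,0,-0.8],"spin":0},{"slide":[0,0,-0.9],"spin":0},{"slide":[0,0,-0.9],"spin":0},{"slide":[0,0,-0.3],"spin":0},{"slide":[0,0,0],"spin":0}]}}

```text
time_s: 12.85
tcp_pos: [0.5951, -0.048, 0.341]
ee_rot: [[0.991, -0.129, -0.048], [-0.13, -0.991, -0.027], [-0.044, 0.032, -0.999]]
wrist_force: [0.5, 0.2, 0.4]
gripper_width: 0.491
```

```bash
python3 g.py 0.410,-0.1515,0.30,10;  python3 - <<'E'
from h import *
from station import optics
for n,b in (("side",(220,100,320,230)),):
    f=optics.capture(n)["frame"][:,:,::-1]; crop(f,*b,6 if n=="side" else 7,"f2_"+n)
E
```

```text
t 12.85 tcp [ 0.5951 -0.048   0.341 ] yaw -7.475833931724504 tilt [-0.0476 -0.0265 -0.9985] F [0.5004 0.1636 0.3733] w 0.4905154232826494 j [ 11.4224  17.6307  10.1935   0.9515 -85.5394  71.0439]
target 0.410,-0.1515,0.30,10 units in tool [-6.7226  5.0042  2.0995] spin -2.184479241465563
along beam -0.09802956859281212 across 0.0036516226807551387 crown z 0.321022391248452
```

View pics/f2_side.png

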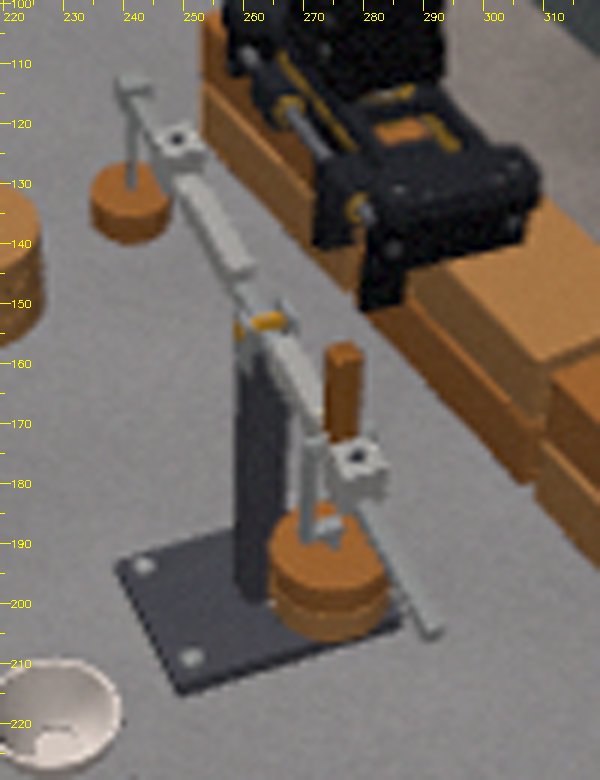

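{"api": "servo_tool", "payload": {"deltas": [{"slide":[-0.5,0,0],"spin":0},{"slide":[-0.9,0.3,0],"spin":0},{"slide":[-0.9,0.7,0],"spin":-0.4},{"slide":[-0.9,0.7,0.2],"spin":-0.6},{"slide":[-0.9,0.7,0.4],"spin":-0.6},{"slide":[-0.9,0.7,0.4],"spin":-0.6},{"slide":[-0.7,0.4,0.4],"spin":-0.4},{"slide":[-0.2,0.2,0.4],"spin":0},{"slide":[0,0,0],"spin":0}], "gripper": 0}}

```text
time_s: 13.8
tcp_pos: [0.4299, -0.1402, 0.2942]
ee_rot: [[0.967, 0.246, -0.068], [0.244, -0.969, -0.026], [-0.072, 0.008, -0.997]]
wrist_force: [0.4, -0.4, -0.5]
gripper_width: 0.995
```

```bash
python3 g.py 0.410,-0.1515,0.20,13
```

```text
t 13.8 tcp [ 0.4299 -0.1402  0.2942] yaw 14.183469482015635 tilt [-0.0681 -0.0256 -0.9973] F [ 0.3931 -0.4153 -0.4769] w 0.9949017915075662 j [  3.5211   3.9271 -13.6853   1.2584 -76.3807 100.3403]
target 0.410,-0.1515,0.20,13 units in tool [-0.6071  0.2137  3.8255] spin 0.14793368525195438
along beam -0.21075307214904657 across -0.14871558242924873 crown z 0.2742961055577448
```

{"api": "servo_tool", "payload": {"deltas": [{"slide":[-0.6,0.2,0.4],"spin":0.1},{"slide":[0,0,0.9],"spin":0},{"slide":[0,0,0.9],"spin":0},{"slide":[0,0,0.9],"spin":0},{"slide":[0,0,0.4],"spin":0},{"slide":[0,0,0],"spin":0}]}}

```text
time_s: 14.4
tcp_pos: [0.4139, -0.1493, 0.2052]
ee_rot: [[0.971, 0.228, -0.066], [0.227, -0.973, -0.027], [-0.07, 0.011, -0.997]]
wrist_force: [0.7, 0.1, 0.0]
gripper_width: 1.0
```

```bash
python3 g.py 0.409,-0.1515,0.1195,13;  python3 - <<'E'
from h import *
from station import optics
for n,b in (("side",(205,180,280,275)),("top",(280,200,350,250))):
    f=optics.capture(n)["frame"][:,:,::-1]; crop(f,*b,6 if n=="side" else 10,"h_"+n)
E
```

```text
t 14.4 tcp [ 0.4139 -0.1493  0.2052] yaw 13.162773803931257 tilt [-0.0659 -0.0269 -0.9975] F [0.7479 0.0882 0.0433] w 1.0003076571291667 j [  2.4839   6.3472 -24.2798   1.5412 -63.225   99.9608]
target 0.409,-0.1515,0.1195,13 units in tool [0.0297 0.0024 3.4333] spin 0.020346725491407147
along beam -0.22188588246803356 across -0.1633179836596618 crown z 0.1852170263452853
```

View pics/h_side.png

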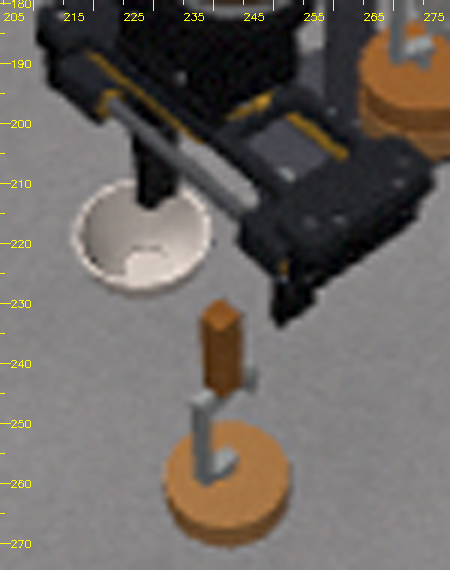

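{"api": "servo_tool", "payload": {"deltas": [{"slide":[0,0,0.6],"spin":0},{"slide":[0,0,0.9],"spin":0},{"slide":[0,0,0.9],"spin":0},{"slide":[0,0,0.6],"spin":0},{"slide":[0,0,0.2],"spin":0},{"slide":[0,0,0],"spin":0}]}}

```text
time_s: 15.1
tcp_pos: [0.4191, -0.1516, 0.1323]
ee_rot: [[0.972, 0.23, -0.043], [0.229, -0.973, -0.03], [-0.049, 0.019, -0.999]]
wrist_force: [0.6, 0.2, -0.3]
gripper_width: 1.001
```

```bash
python3 g.py 0.409,-0.1515,0.1195,13
python3 - <<'E'
from h import *
from station import optics
for n,b in (("side",(205,180,280,275)),("top",(280,200,350,250))):
    f=optics.capture(n)["frame"][:,:,::-1]; crop(f,*b,6 if n=="side" else 10,"i_"+n)
E
```

```text
t 15.1 tcp [ 0.4191 -0.1516  0.1323] yaw 13.26801255705468 tilt [-0.0433 -0.0295 -0.9986] F [ 0.5709  0.2049 -0.2941] w 1.001254578522398 j [  2.2818  11.0223 -30.752    2.0524 -50.7943  99.6795]
target 0.409,-0.1515,0.1195,13 units in tool [-0.3673 -0.1081  0.5289] spin 0.03350156963183504
along beam -0.22352483734929846 across -0.157408060571113 crown z 0.11233190669670913
```

View pics/i_side.png

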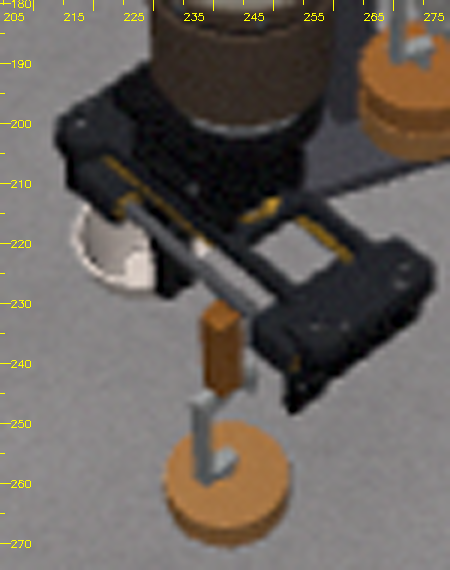

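{"api": "servo_tool", "payload": {"deltas": [{"slide":[-0.35,-0.1,0.25],"spin":0},{"slide":[-0.05,0,0.25],"spin":0},{"slide":[0,0,0],"spin":0}]}}

```text
time_s: 15.5
tcp_pos: [0.4092, -0.1518, 0.122]
ee_rot: [[0.972, 0.231, -0.037], [0.23, -0.973, -0.03], [-0.043, 0.02, -0.999]]
wrist_force: [-0.4, 0.5, 0.0]
gripper_width: 0.998
```

```bash
python3 g.py 0.409,-0.1515,0.1195,13
```

```text
t 15.5 tcp [ 0.4092 -0.1518  0.122 ] yaw 13.28195149769229 tilt [-0.037  -0.0295 -0.9989] F [-0.3776  0.4879  0.041 ] w 0.9981373925653431 j [  2.3201  10.7822 -32.9787   2.1432 -48.4489  99.5341]
target 0.409,-0.1515,0.1195,13 units in tool [-0.0016 -0.0167  0.0993] spin 0.03524393721153629
along beam -0.2249674109828693 across -0.16707210604029302 crown z 0.10200880268856183
```

Close, offsetting the slow upward drift.

{"api": "servo_tool", "payload": {"deltas": [{"slide":[0,0,0.1],"spin":0},{"slide":[0,0,0.01],"spin":0},{"slide":[0,0,0.01],"spin":0},{"slide":[0,0,0.01],"spin":0},{"slide":[0,0,0.01],"spin":0},{"slide":[0,0,0.01],"spin":0},{"slide":[0,0,0.01],"spin":0},{"slide":[0,0,0.01],"spin":0},{"slide":[0,0,0.01],"spin":0},{"slide":[0,0,0.01],"spin":0}], "gripper": 255}}

```text
time_s: 16.5
tcp_pos: [0.4099, -0.152, 0.1175]
ee_rot: [[0.972, 0.231, -0.035], [0.23, -0.973, -0.03], [-0.041, 0.021, -0.999]]
wrist_force: [-1.3, 5.1, 8.7]
gripper_width: 0.186
```

{"api": "servo_tool", "payload": {"deltas": [{"slide":[0,0,0],"spin":0},{"slide":[0,0,0],"spin":0},{"slide":[0,0,0],"spin":0}]}}

```text
time_s: 16.8
tcp_pos: [0.4095, -0.1516, 0.1177]
ee_rot: [[0.972, 0.231, -0.036], [0.23, -0.973, -0.029], [-0.042, 0.02, -0.999]]
wrist_force: [-0.0, 1.3, 1.7]
gripper_width: 0.187
```

```bash
python3 g.py 0.409,-0.1515,0.1195,13
python3 - <<'E'
from h import *
from station import optics
for n,b in (("side",(205,180,280,275)),):
    f=optics.capture(n)["frame"][:,:,::-1]; crop(f,*b,6 if n=="side" else 10,"j_"+n)
E
```

```text
t 16.8 tcp [ 0.4095 -0.1516  0.1177] yaw 13.288170111616767 tilt [-0.036  -0.0289 -0.9989] F [-0.0495  1.3342  1.6766] w 0.18694491547690276 j [  2.33    11.1201 -33.3043   2.1224 -47.7225  99.5245]
target 0.409,-0.1515,0.1195,13 units in tool [-0.0202 -0.0054 -0.0698] spin 0.03602126395209582
along beam -0.22466753492176053 across -0.16685331441857446 crown z 0.09775985495721182
```

View pics/j_side.png

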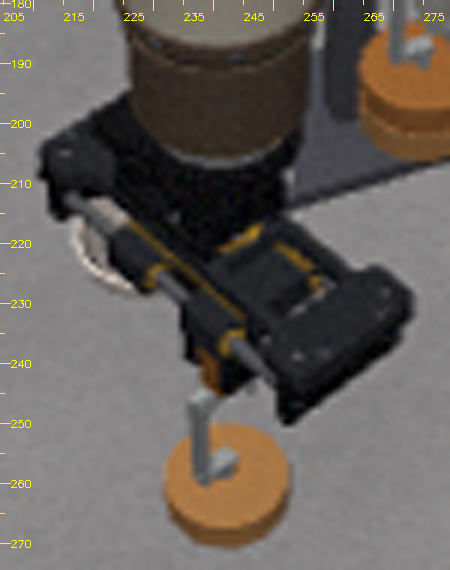

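{"api": "servo_tool", "payload": {"deltas": [{"slide":[0,0,-0.2],"spin":0},{"slide":[0,0,-0.5],"spin":0},{"slide":[0,0,-0.9],"spin":0},{"slide":[0,0,-0.9],"spin":0.3},{"slide":[0,0,-0.9],"spin":0.5},{"slide":[0,0,-0.9],"spin":0.5},{"slide":[0,0,-0.9],"spin":0.5},{"slide":[0,0,-0.9],"spin":0.5},{"slide":[0,0,-0.9],"spin":0.3},{"slide":[0,0,-0.3],"spin":0}]}}

```text
time_s: 17.85
tcp_pos: [0.4134, -0.147, 0.3038]
ee_rot: [[0.988, -0.147, -0.045], [-0.148, -0.989, -0.029], [-0.04, 0.035, -0.999]]
wrist_force: [0.9, 0.5, -2.1]
gripper_width: 0.182
```

```bash
python3 g.py 0.53,0.137,0.30,-7.4
```

```text
t 17.85 tcp [ 0.4134 -0.147   0.3038] yaw -8.519471994817481 tilt [-0.0451 -0.029  -0.9986] F [ 0.8666  0.5398 -2.1435] w 0.18195205653563745 j [  2.927    1.4126 -15.0745   1.5744 -76.1833  78.1827]
target 0.53,0.137,0.30,-7.4 units in tool [  2.9323 -11.919   -0.3876] spin -0.1399339993521851
along beam -0.21965109736153032 across -0.1636859581984866 crown z 0.2838384941355049
```

{"api": "servo_tool", "payload": {"deltas": [{"slide":[0.1,-0.5,-0.03],"spin":-0.14},{"slide":[0.15,-0.9,-0.03],"spin":0},{"slide":[0.15,-1,-0.03],"spin":0},{"slide":[0.2,-1,-0.03],"spin":0},{"slide":[0.2,-1,-0.03],"spin":0},{"slide":[0.2,-1,-0.03],"spin":0},{"slide":[0.25,-1,-0.03],"spin":0},{"slide":[0.25,-1,-0.03],"spin":0},{"slide":[0.25,-1,-0.03],"spin":0},{"slide":[0.25,-0.9,-0.03],"spin":0}]}}

```text
time_s: 18.85
tcp_pos: [0.4884, 0.089, 0.2881]
ee_rot: [[0.991, -0.117, -0.064], [-0.119, -0.992, -0.03], [-0.06, 0.038, -0.997]]
wrist_force: [0.6, -0.6, -0.5]
gripper_width: 0.179
```

```bash
python3 g.py 0.53,0.137,0.30,-7.4
```

```text
t 18.85 tcp [0.4884 0.089  0.2881] yaw -6.8305241985943 tilt [-0.0644 -0.0301 -0.9975] F [ 0.5985 -0.582  -0.4916] w 0.17865410993826206 j [ 28.9231   9.0959  -7.9857  -0.2791 -76.9855  54.3839]
target 0.53,0.137,0.30,-7.4 units in tool [ 1.3913 -2.0826 -0.641 ] spin 0.07118447517571258
along beam 0.023932850436070522 across -0.12003756779533334 crown z 0.26811988377460616
```

{"api": "servo_tool", "payload": {"deltas": [{"slide":[0.2,-0.7,-0.35],"spin":0.07},{"slide":[0.2,-0.7,-0.25],"spin":0},{"slide":[0.2,-0.5,-0.1],"spin":0},{"slide":[0.1,-0.1,0],"spin":0},{"slide":[0,0,0],"spin":0}]}}

```text
time_s: 19.35
tcp_pos: [0.5113, 0.1434, 0.2939]
ee_rot: [[0.99, -0.117, -0.078], [-0.12, -0.992, -0.036], [-0.073, 0.045, -0.996]]
wrist_force: [0.4, -0.4, -1.3]
gripper_width: 0.179
```

```bash
sed -i 's/\.02\*R\[:,2\]/.0177*R[:,2]/' g.py; python3 g.py 0.612,0.129,0.30,-7.4
python3 - <<'E'
from h import *
from station import optics
for n,b in (("side",(180,90,310,190)),("top",(180,130,280,200))):
    f=optics.capture(n)["frame"][:,:,::-1]; crop(f,*b,6 if n=="side" else 7,"k_"+n)
E
```

```text
t 19.35 tcp [0.5113 0.1434 0.2939] yaw -6.89322675540647 tilt [-0.0782 -0.0356 -0.9963] F [ 0.3524 -0.3846 -1.3384] w 0.17908146755476076 j [ 32.75    12.9881  -2.1162  -0.7187 -79.7744  50.6088]
target 0.612,0.129,0.30,-7.4 units in tool [ 4.0385  0.1126 -0.5386] spin 0.06334665557419128
along beam 0.08080874420684503 across -0.10442987812088389 crown z 0.27623855598216623
```

View pics/k_side.png

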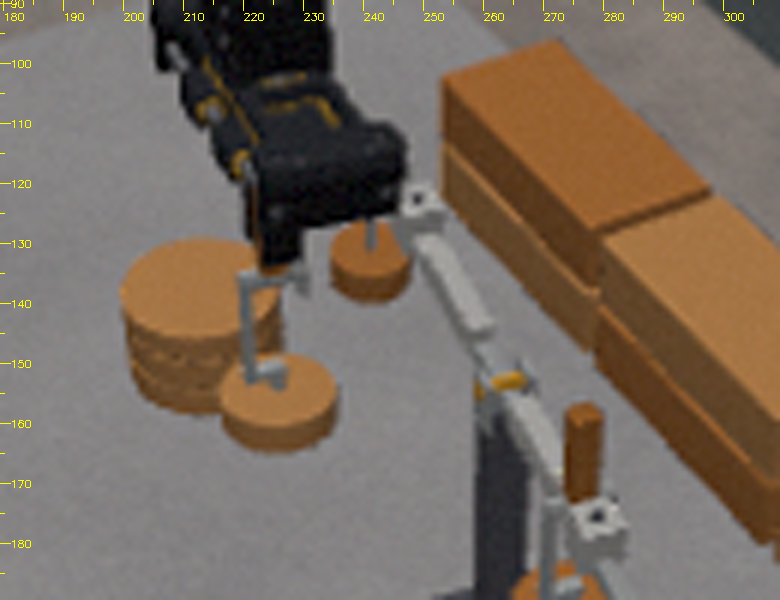

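View pics/k_top.png

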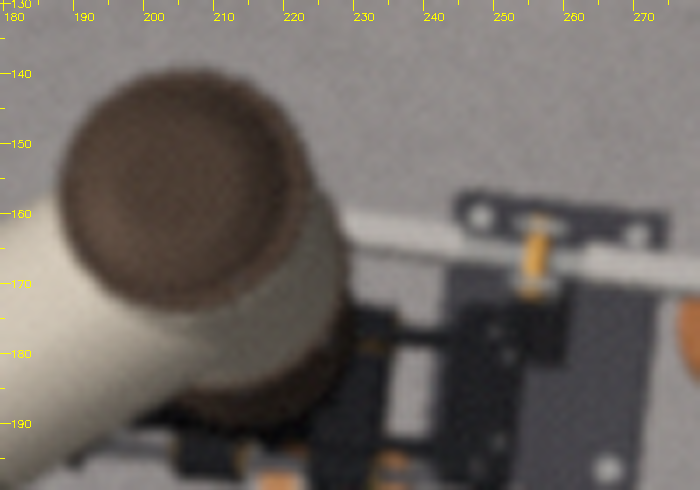

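Run:
```python
from h import *
for d in (.126,.130,.134):
    for th in (-.06,-.09,-.12):
        a=d*np.cos(th)+.017*np.sin(th); z=.235-d*np.sin(th)+.017
        print(d,th,proj('side',[.6025+.1286*a,.0492+.9917*a,z]))
```

```text
0.126 -0.06 [249.79643736 124.70292592]
0.126 -0.09 [249.87388819 123.95323591]
0.126 -0.12 [249.96370535 123.22060798]
0.13 -0.06 [249.37109821 123.99104175]
0.13 -0.09 [249.44806052 123.21447552]
0.13 -0.12 [249.53773905 122.45532643]
0.134 -0.06 [248.94732495 123.28180581]
0.134 -0.09 [249.0237449  122.47836776]
0.134 -0.12 [249.11322809 121.6926909 ]
```

{"api": "servo_tool", "payload": {"deltas": [{"slide":[0.2,0,-0.2],"spin":0.06},{"slide":[0.5,0,-0.1],"spin":0},{"slide":[0.5,0,-0.05],"spin":0},{"slide":[0.5,0,-0.05],"spin":0},{"slide":[0.3,0,0],"spin":0}]}}

```text
time_s: 19.95
tcp_pos: [0.5649, 0.1336, 0.3027]
ee_rot: [[0.989, -0.129, -0.075], [-0.132, -0.991, -0.034], [-0.07, 0.044, -0.997]]
wrist_force: [-0.2, -0.1, -2.3]
gripper_width: 0.181
```

```bash
python3 g.py 0.614,0.134,0.299,-7.4
```

```text
t 19.95 tcp [0.5649 0.1336 0.3027] yaw -7.586096848129061 tilt [-0.0752 -0.0344 -0.9966] F [-0.1753 -0.0808 -2.2616] w 0.18085510220123366 j [ 29.0826  17.7227   5.4607  -0.3747 -82.4677  53.4843]
target 0.614,0.134,0.299,-7.4 units in tool [ 1.9495 -0.274  -0.0017] spin -0.023262106016132544
along beam 0.07804388238404544 across -0.04996148890022584 crown z 0.28503501344356014
```

{"api": "servo_tool", "payload": {"deltas": [{"slide":[0.3,-0.25,0.06],"spin":0},{"slide":[0.5,0,0],"spin":0},{"slide":[0.5,0,-0.02],"spin":0},{"slide":[0.4,0,-0.02],"spin":0},{"slide":[0.1,0,0],"spin":0},{"slide":[0,0,0],"spin":0}]}}

```text
time_s: 20.55
tcp_pos: [0.615, 0.1339, 0.2958]
ee_rot: [[0.988, -0.131, -0.078], [-0.134, -0.99, -0.035], [-0.073, 0.045, -0.996]]
wrist_force: [0.2, -0.1, -1.9]
gripper_width: 0.183
```

```bash
python3 g.py 0.614,0.134,0.299,-7.4;  python3 - <<'E'
from h import *
from station import optics
for n,b in (("side",(200,90,310,190)),):
    f=optics.capture(n)["frame"][:,:,::-1]; crop(f,*b,7 if n=="side" else 7,"l_"+n)
E
```

```text
t 20.55 tcp [0.615  0.1339 0.2958] yaw -7.7273241754654105 tilt [-0.0782 -0.0347 -0.9963] F [ 0.2258 -0.0942 -1.9485] w 0.18343007248438473 j [ 26.8597  23.0409  12.2948  -0.2541 -84.1576  55.5437]
target 0.614,0.134,0.299,-7.4 units in tool [-0.0512  0.0063 -0.1263] spin -0.04091552193317627
along beam 0.0847201994509995 across -0.0003452784626539798 crown z 0.27811963067399725
```

View pics/l_side.png

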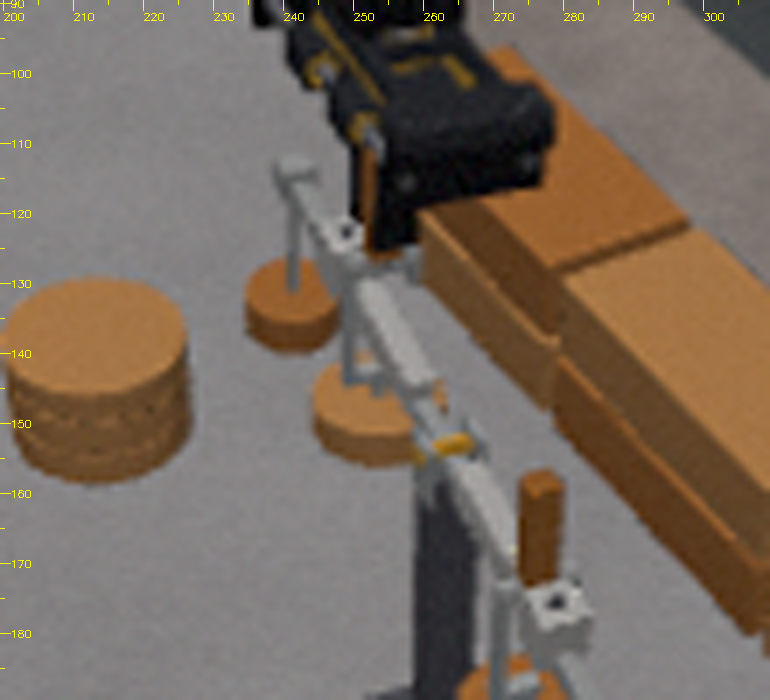

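{"api": "servo_tool", "payload": {"deltas": [{"slide":[0,0,0.2],"spin":0},{"slide":[0.02,0,0.2],"spin":0},{"slide":[0.02,0,0.2],"spin":0},{"slide":[0.02,0,0.1],"spin":0},{"slide":[0,0,0.06],"spin":0},{"slide":[0,0,0.06],"spin":0}]}}

```text
time_s: 21.2
tcp_pos: [0.6131, 0.1333, 0.2743]
ee_rot: [[0.988, -0.13, -0.078], [-0.133, -0.991, -0.034], [-0.073, 0.044, -0.996]]
wrist_force: [-0.5, -0.5, -1.1]
gripper_width: 0.183
```

```bash
python3 g.py
```

```text
t 21.2 tcp [0.6131 0.1333 0.2743] yaw -7.6481798537760035 tilt [-0.0782 -0.0342 -0.9964] F [-0.4837 -0.4628 -1.0728] w 0.18311193932230954 j [ 26.8821  23.2915   9.7075  -0.278  -81.3033  55.6163]
along beam 0.08387925135570563 across -0.002224115103743428 crown z 0.2566618588251354
```

{"api": "servo_tool", "payload": {"deltas": [{"slide":[0.06,0,0.06],"spin":0},{"slide":[0.03,0,0.05],"spin":0},{"slide":[0.02,0,0.05],"spin":0},{"slide":[0,0,0],"spin":0}]}}

```text
time_s: 21.6
tcp_pos: [0.6157, 0.1328, 0.2704]
ee_rot: [[0.989, -0.13, -0.077], [-0.133, -0.991, -0.034], [-0.072, 0.044, -0.996]]
wrist_force: [-0.2, 0.1, 0.1]
gripper_width: 0.183
```

```bash
python3 g.py;  python3 - <<'E'
from h import *
from station import optics
for n,b in (("side",(200,90,310,190)),):
    f=optics.capture(n)["frame"][:,:,::-1]; crop(f,*b,7 if n=="side" else 7,"m_"+n)
E
```

```text
t 21.6 tcp [0.6157 0.1328 0.2704] yaw -7.63939668087731 tilt [-0.0774 -0.0341 -0.9964] F [-0.2169  0.1393  0.1278] w 0.18275044543520597 j [ 26.7383  23.6239   9.6636  -0.2528 -80.8881  55.7644]
along beam 0.08372731824254978 across 0.0005159481499593646 crown z 0.2527164098235716
```

View pics/m_side.png

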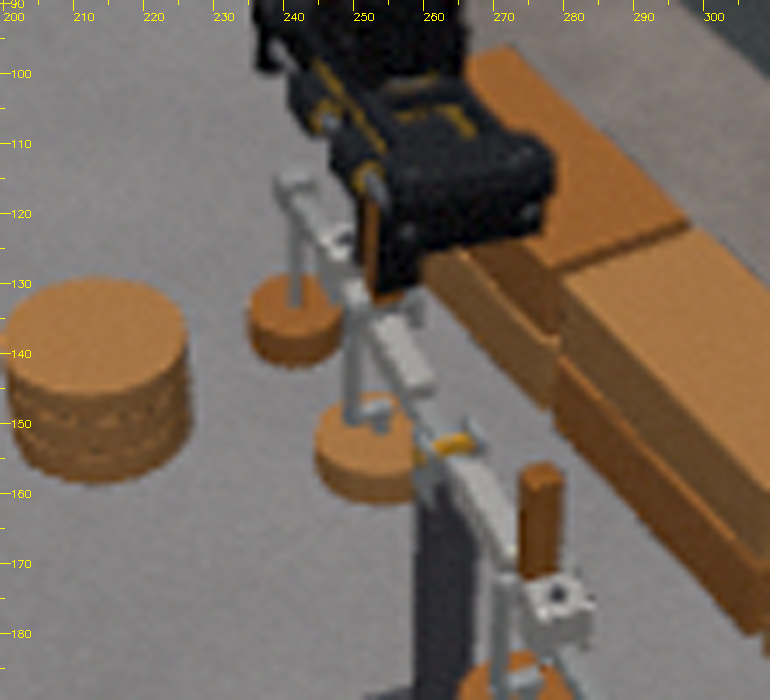

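{"api": "servo_tool", "payload": {"deltas": [{"slide":[0,-0.1,0],"spin":0},{"slide":[0,-0.15,-0.01],"spin":0},{"slide":[0,-0.15,-0.01],"spin":0},{"slide":[0,-0.15,-0.01],"spin":0}]}}

```text
time_s: 22.05
tcp_pos: [0.618, 0.1467, 0.2713]
ee_rot: [[0.989, -0.13, -0.076], [-0.133, -0.99, -0.035], [-0.071, 0.044, -0.996]]
wrist_force: [0.4, 0.2, -0.7]
gripper_width: 0.182
```

```bash
python3 g.py
```

```text
t 22.05 tcp [0.618  0.1467 0.2713] yaw -7.675569119549504 tilt [-0.0763 -0.0346 -0.9965] F [ 0.4273  0.1511 -0.674 ] w 0.18233593074517396 j [ 27.7826  24.126   10.5904  -0.2877 -81.2594  54.6881]
along beam 0.09784659522700864 across 0.0010150936268884365 crown z 0.2536303061996213
```

{"api": "servo_tool", "payload": {"deltas": [{"slide":[0,-0.08,0.02],"spin":0},{"slide":[0,-0.08,0.01],"spin":0},{"slide":[0,-0.06,0],"spin":0}]}}

```text
time_s: 22.35
tcp_pos: [0.6189, 0.1534, 0.2701]
ee_rot: [[0.989, -0.129, -0.076], [-0.132, -0.991, -0.034], [-0.071, 0.044, -0.997]]
wrist_force: [-1.2, 0.3, -2.4]
gripper_width: 0.182
```

```bash
python3 g.py
```

```text
t 22.35 tcp [0.6189 0.1534 0.2701] yaw -7.623500404109832 tilt [-0.0759 -0.0344 -0.9965] F [-1.2295  0.3115 -2.3742] w 0.18192974402418108 j [ 28.2752  24.3968  10.8751  -0.3306 -81.248   54.2549]
along beam 0.1046301600841985 across 0.0010160746664472956 crown z 0.2525052815788902
```

{"api": "servo_tool", "payload": {"deltas": [{"slide":[0,-0.06,0.02],"spin":0},{"slide":[0,-0.05,0.01],"spin":0},{"slide":[0,0,0],"spin":0}]}}

```text
time_s: 22.65
tcp_pos: [0.6191, 0.1568, 0.2687]
ee_rot: [[0.989, -0.129, -0.077], [-0.132, -0.991, -0.034], [-0.071, 0.044, -0.996]]
wrist_force: [-0.3, 0.8, -1.1]
gripper_width: 0.182
```

```bash
python3 g.py;  python3 - <<'E'
from h import *
from station import optics
for n,b in (("side",(200,90,310,190)),):
    f=optics.capture(n)["frame"][:,:,::-1]; crop(f,*b,7 if n=="side" else 7,"n_"+n)
E
```

```text
t 22.65 tcp [0.6191 0.1568 0.2687] yaw -7.612374354243401 tilt [-0.0765 -0.034  -0.9965] F [-0.3197  0.777  -1.0634] w 0.18206723369310063 j [ 28.5167  24.5564  10.9415  -0.3863 -81.1732  54.036 ]
along beam 0.10804255114285785 across 0.0007692407169474756 crown z 0.2510460303486666
```

View pics/n_side.png

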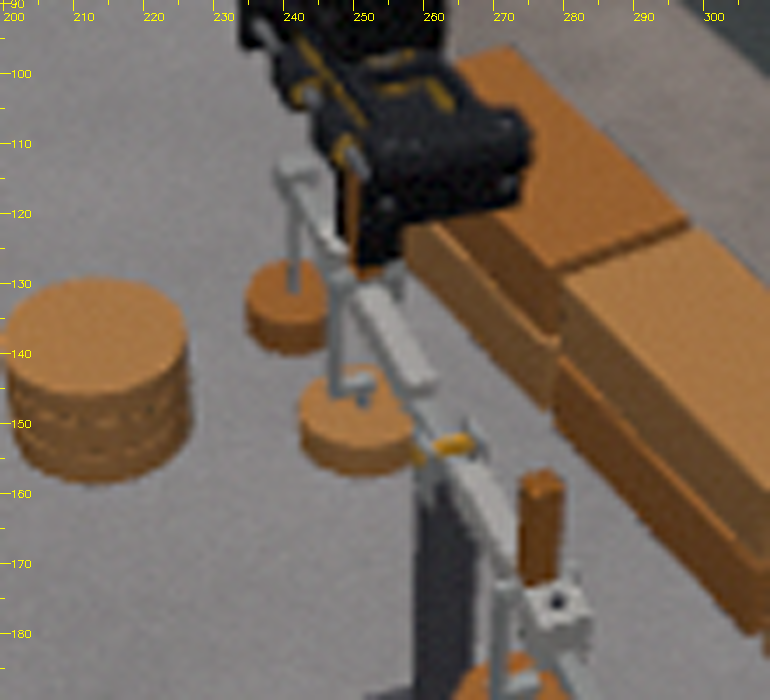

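{"api": "servo_tool", "payload": {"deltas": [{"slide":[0,-0.05,0.03],"spin":0},{"slide":[0,-0.05,0.02],"spin":0}]}}

```text
time_s: 22.9
tcp_pos: [0.6191, 0.1579, 0.2673]
ee_rot: [[0.988, -0.13, -0.078], [-0.133, -0.99, -0.036], [-0.072, 0.046, -0.996]]
wrist_force: [0.0, -3.0, -1.7]
gripper_width: 0.179
```

{"api": "servo_tool", "payload": {"deltas": [{"slide":[0,-0.04,0.03],"spin":0}]}}

```text
time_s: 23.0
tcp_pos: [0.6191, 0.1581, 0.2664]
ee_rot: [[0.988, -0.13, -0.078], [-0.134, -0.99, -0.038], [-0.072, 0.048, -0.996]]
wrist_force: [0.2, -2.7, -2.1]
gripper_width: 0.181
```

```bash
python3 g.py
```

```text
t 23.0 tcp [0.6191 0.1581 0.2664] yaw -7.698517706362455 tilt [-0.0781 -0.0378 -0.9962] F [ 0.1593 -2.7066 -2.1213] w 0.18060075536006368 j [ 28.6825  24.7304  10.8384  -0.2514 -81.0822  53.7684]
along beam 0.1092086257191325 across 0.0006221707499433262 crown z 0.24880133383885267
```

{"api": "servo_tool", "payload": {"deltas": [{"slide":[0,0.06,0.05],"spin":0},{"slide":[0,0,0.1],"spin":0},{"slide":[0,0,0.08],"spin":0},{"slide":[0,0,0],"spin":0}]}}

```text
time_s: 23.4
tcp_pos: [0.6189, 0.1573, 0.2609]
ee_rot: [[0.989, -0.13, -0.076], [-0.133, -0.99, -0.035], [-0.071, 0.045, -0.996]]
wrist_force: [0.6, 0.4, -0.2]
gripper_width: 0.182
```

```bash
python3 g.py
```

```text
t 23.4 tcp [0.6189 0.1573 0.2609] yaw -7.669292691844077 tilt [-0.0761 -0.0355 -0.9965] F [ 0.6103  0.3522 -0.1831] w 0.18158777823737585 j [ 28.6027  24.7448  10.11    -0.3071 -80.17    53.8851]
along beam 0.1084490124994077 across 0.0005172701772725616 crown z 0.24321365268875353
```

{"api": "servo_tool", "payload": {"deltas": [{"slide":[0,0.01,0.06],"spin":0},{"slide":[0,0,0.06],"spin":0},{"slide":[0,0,0.04],"spin":0},{"slide":[0,0,0],"spin":0}]}}

```text
time_s: 23.8
tcp_pos: [0.6189, 0.1573, 0.2574]
ee_rot: [[0.989, -0.13, -0.074], [-0.133, -0.991, -0.035], [-0.069, 0.044, -0.997]]
wrist_force: [-0.1, -1.1, -0.0]
gripper_width: 0.182
```

```bash
python3 g.py;  python3 - <<'E'
from h import *
from station import optics
for n,b in (("side",(200,90,310,190)),):
    f=optics.capture(n)["frame"][:,:,::-1]; crop(f,*b,7 if n=="side" else 7,"o_"+n)
E
```

```text
t 23.8 tcp [0.6189 0.1573 0.2574] yaw -7.638988961863119 tilt [-0.0743 -0.0348 -0.9966] F [-0.0714 -1.1173 -0.0062] w 0.18158232844585223 j [ 28.6077  24.7725   9.6712  -0.2933 -79.5967  53.9061]
along beam 0.1084197349851634 across 0.0005216428809782213 crown z 0.23976884488736064
```

View pics/o_side.png

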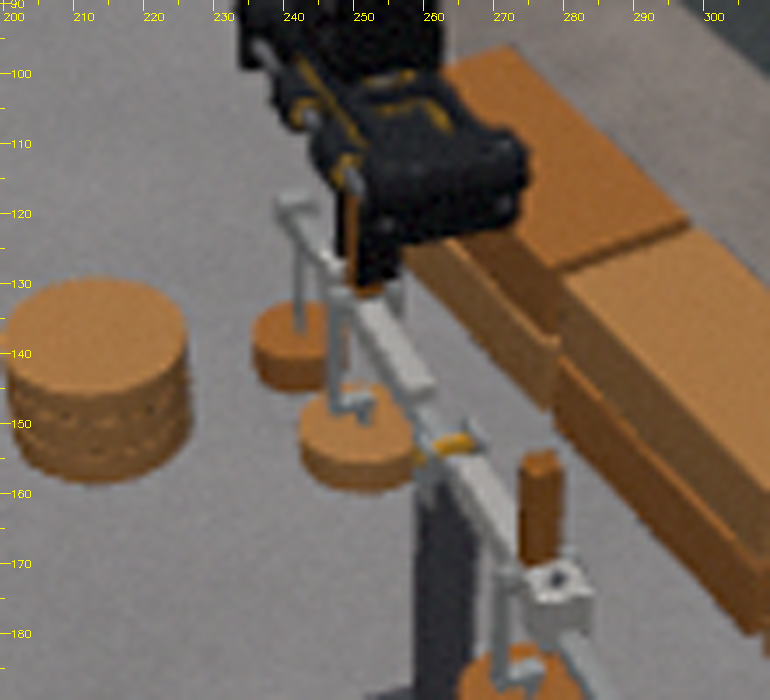

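{"api": "servo_tool", "payload": {"deltas": [{"slide":[0,0.03,0.05],"spin":0},{"slide":[0,0,0],"spin":0},{"slide":[0,0,0],"spin":0}]}}

```text
time_s: 24.15
tcp_pos: [0.6189, 0.1571, 0.2566]
ee_rot: [[0.989, -0.13, -0.073], [-0.132, -0.991, -0.034], [-0.068, 0.043, -0.997]]
wrist_force: [-0.8, 0.4, -0.1]
gripper_width: 0.179
```

```bash
python3 g.py
```

```text
t 24.15 tcp [0.6189 0.1571 0.2566] yaw -7.615912265377198 tilt [-0.0732 -0.0335 -0.9968] F [-0.8241  0.4325 -0.0651] w 0.17896670480575363 j [ 28.5759  24.7453   9.5286  -0.3241 -79.3893  53.9646]
along beam 0.10824676392552399 across 0.0005755847362255675 crown z 0.23893749760430805
```

{"api": "servo_tool", "payload": {"deltas": [{"slide":[0,0,0],"spin":0},{"slide":[0,0,0],"spin":0},{"slide":[0,0,0],"spin":0},{"slide":[0,0,0],"spin":0},{"slide":[0,0,0],"spin":0}], "gripper": 130}}

```text
time_s: 24.65
tcp_pos: [0.6189, 0.1569, 0.2566]
ee_rot: [[0.989, -0.13, -0.073], [-0.132, -0.991, -0.034], [-0.068, 0.043, -0.997]]
wrist_force: [-0.1, 0.4, 0.5]
gripper_width: 0.472
```

```bash
python3 g.py;  python3 - <<'E'
from h import *
from station import optics
for n,b in (("side",(200,90,310,190)),):
    f=optics.capture(n)["frame"][:,:,::-1]; crop(f,*b,7 if n=="side" else 7,"p_"+n)
E
```

```text
t 24.65 tcp [0.6189 0.1569 0.2566] yaw -7.621772374317255 tilt [-0.0734 -0.0338 -0.9967] F [-0.081   0.3883  0.5048] w 0.4720382944573892 j [ 28.57    24.7468   9.5225  -0.3136 -79.3992  53.9631]
along beam 0.10808409423491747 across 0.0005585811771137615 crown z 0.2389128414806732
```

View pics/p_side.png

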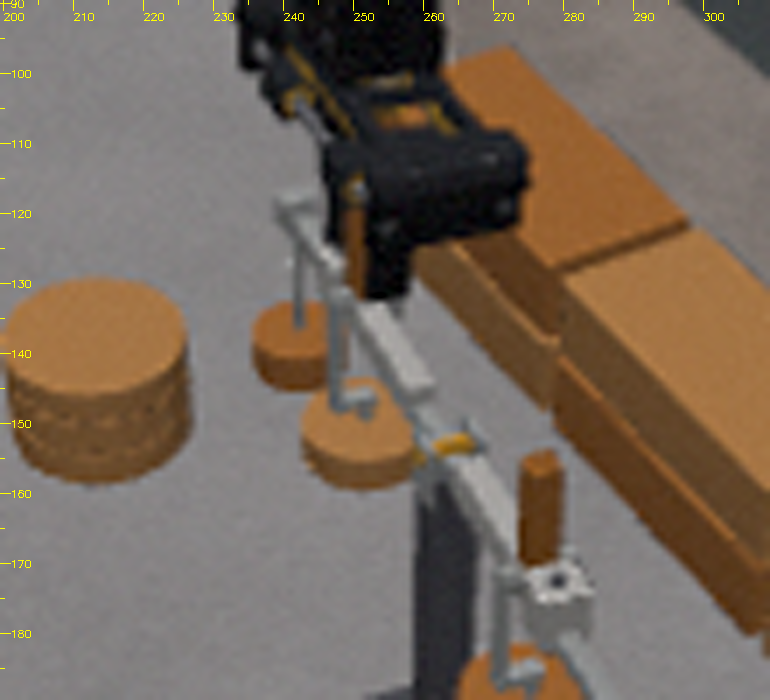

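Released. Retreat up, then check.

{"api": "servo_tool", "payload": {"deltas": [{"slide":[0,0,-0.1],"spin":0},{"slide":[0,0,-0.4],"spin":0},{"slide":[0,0,-0.8],"spin":0},{"slide":[0,0,-0.9],"spin":0},{"slide":[0,0,-0.9],"spin":0},{"slide":[0,0,-0.9],"spin":0},{"slide":[0,0,-0.3],"spin":0},{"slide":[0,0,0],"spin":0}]}}

```text
time_s: 25.5
tcp_pos: [0.6273, 0.1604, 0.3716]
ee_rot: [[0.989, -0.13, -0.071], [-0.132, -0.991, -0.034], [-0.066, 0.043, -0.997]]
wrist_force: [-0.6, -0.2, -0.8]
gripper_width: 0.493
```

{"api": "servo_tool", "payload": {"deltas": [{"slide":[-0.5,0,0],"spin":0},{"slide":[-0.9,0,0],"spin":0},{"slide":[-0.9,0,0],"spin":0},{"slide":[-0.9,0,0],"spin":0},{"slide":[-0.9,0,0],"spin":0},{"slide":[-0.5,0,0],"spin":0},{"slide":[0,0,0],"spin":0},{"slide":[0,0,0],"spin":0},{"slide":[0,0,0],"spin":0},{"slide":[0,0,0],"spin":0}]}}

```text
time_s: 26.5
tcp_pos: [0.5086, 0.1751, 0.3702]
ee_rot: [[0.988, -0.131, -0.085], [-0.135, -0.99, -0.039], [-0.079, 0.05, -0.996]]
wrist_force: [-0.0, 0.4, -0.5]
gripper_width: 0.492
```

```bash
python3 g.py;  python3 - <<'E'
from h import *
from station import optics
f1=optics.capture("side")["frame"][:,:,::-1]; crop(f1,200,90,330,230,5,"q_side")
cv2.imwrite("pics/q_sidefull.png",f1)
f=optics.capture("top")["frame"][:,:,::-1]; cv2.imwrite("pics/q_topfull.png",f); crop(f,180,140,340,250,5,"q_top")
f2=optics.capture("side")["frame"][:,:,::-1]; print(np.abs(f1[100:220,220:310].astype(int)-f2[100:220,220:310]).mean())
E
```

```text
t 26.5 tcp [0.5086 0.1751 0.3702] yaw -7.773389489423389 tilt [-0.0848 -0.0388 -0.9956] F [-0.0295  0.4092 -0.5455] w 0.49183346712939546 j [ 35.6637  12.5852   8.0022  -1.0251 -90.6675  46.711 ]
along beam 0.11178776466087843 across -0.11131262190852968 crown z 0.35262330966290045
1.831574074074074
```

View pics/q_side.png

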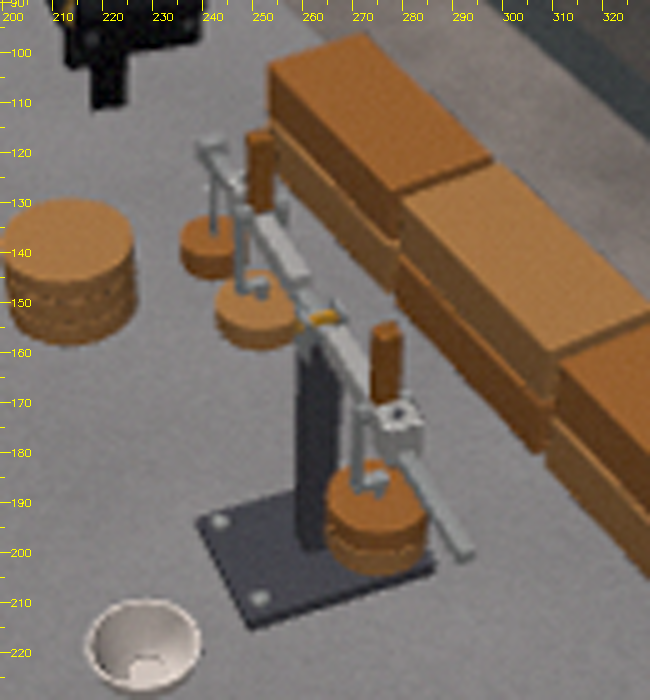

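View pics/q_top.png

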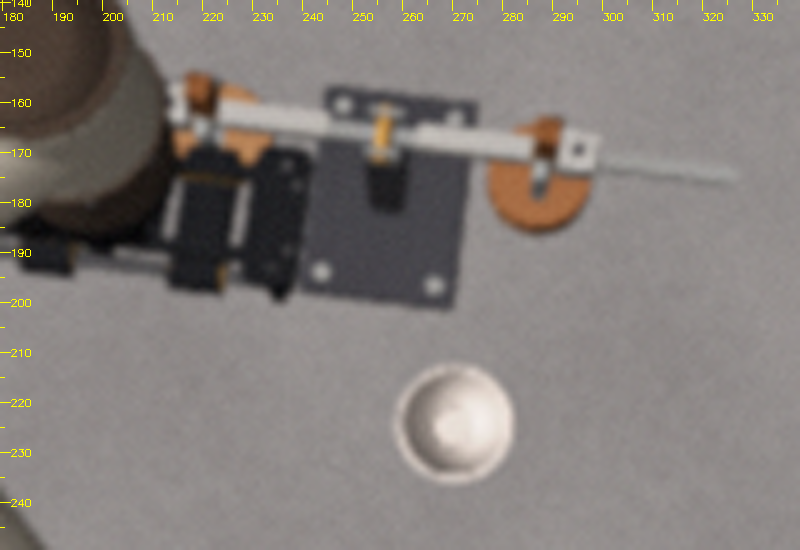

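Run:
```python
from h import *
np.set_printoptions(precision=4,suppress=True)
o=np.array([.6028,.0492]);ys=np.array([.1286,.9917])
for n,s,t in (("R grip",(276.7,154.9),(289.1,163.9)),("L grip",(251.5,116.7),(220.1,155.5)),("R stop",(278.9,172.1),(295.3,169.5)),("R end",(292.3,200),(326.5,174.2))):
    P=tri(s,t); print(n,P,(P[:2]-o)@ys)
for th in (-.04,-.02,0,.02,.04):
    a=.122*np.cos(th)-.017*np.sin(th)*-1; a=-(.122*np.cos(th))+.017*np.sin(th); print(th,proj('side',[*(o+ys*a),.235+.122*np.sin(th)+.017]))
```

```text
R grip [ 0.5909 -0.0482  0.3054] -0.09812782316076049
L grip [0.6184 0.1557 0.3049] 0.10758507413596759
R stop [ 0.5857 -0.0702  0.2542] -0.12058700565736748
R end [ 0.5739 -0.1678  0.2293] -0.218887173059651
-0.04 [279.693  174.0053]
-0.02 [279.6973 173.3805]
0 [279.695  172.7432]
0.02 [279.6859 172.0938]
0.04 [279.6701 171.4325]
```

```bash
python3 -c "
from station import r
print(r.finish_job())"
```

```text
the job is handed in; nothing more can be done
None
```

I hung the double-disc hanger in the right arm's groove, then the single-disc hanger in the left arm's, and handed the job in at about 27 s of the 67 s allowed. `finish_job` gave no verdict, so the results below are my own measurements.

- **Placing:** I set each hook on the track and slid it out until I felt the end stop, about 6 N on the right and 3 N on the left. I then backed off about 1 mm, lowered until the beam carried the weight, and released.
- **Hooks in their grooves:** The last pictures put both grip tops at 0.305 m, the height expected with the hook crowns about 6 mm above the pivot line. The hooks are about 98 to 101 mm out on the right and 108 mm on the left, within the 90 to 142 mm allowed.
- **Beam:** It is within about 0.02 rad of level. I saw no motion by eye, though I had no direct speed reading. My picture-difference check gave a mean of 1.8 grey levels between two side views, with no noise baseline to compare it to.
- **Gripper:** It is about 0.11 m clear of the beam and touching nothing.
- **Bystanders:** The bowl and disc pile look unmoved. The arm never went near the jar, and I did not re-measure it at the end.

One thing did not go as planned: the tool tilted by up to about 5° during the moves, and the interface gave no way to correct it. It did not affect either placing.

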